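# Assemble the stacked-disc filter holder

## Task

Put the filter holder together: take the yellow cap off the bolt and leave it in the steel tray, then thread onto the bolt the aluminium spacer first, all the blue discs present next, and the brass bushing last, each sliding fully down. Then set the white lid on the holder's rim with its red key resting on the rim beside the notch, not in it, and turn the lid there until the key drops into the notch and the lid is fully home, level and released. Leave the other things on the bench where they stand.

Things in the scene. Friction and masses are not known exactly. Their poses are not given: they have to be found in the camera images.
- holder: fixed filter holder: dark round base plate, diameter 136, 10 thick; on it an aluminium rim wall, inner diameter 108, outer 124, its top 24 above the table; an upright steel bolt in the centre. Sizes in mm. Origin on the table at the bolt's axis, z up; +x points to the notch; turned at most 0.6 rad from world x
- bolt_foot (a point): point on the bolt's axis at the top of the base plate, 10 above the table: where the spacer must stand. The bolt has diameter 10
- bolt_tip (a point): top of the bolt, 70 above the table
- notch (a point): middle of the one notch in the rim, at the height of the rim top (24 above the table), 58 from the bolt's axis. The notch is 14 wide and cuts through the wall over its full height; a small red mark lies on the plate just outside it
- lid: white bell-shaped lid, 0.3 kg, loose. Hollow skirt of outer diameter 104, roof 64 above its foot. A flange of diameter 124, underside 10 above the foot, rests on the holder's rim; the skirt below it goes inside the rim with 2 play. Origin at the centre of the foot, +x points to the key. Fully home the origin is 14 above the holder's. Start yaw within 0.6 rad of 0
- handle (a point): point on the lid's axis inside its black bar handle, 86 above the lid's foot. The bar runs along the lid's x axis: 50 long, 12 wide (grip across this), from the roof (64) up to 100 above the foot
- key (a point): point on the lid's red key at the height of the flange's underside, 58 from the lid's axis; meets point notch when home. The key is 10 wide, reaches out to 70 from the axis and hangs 7 below the flange's underside; a red line on the roof points to it. With the key resting on the rim the lid rides 3 to 7 higher than home and, let go, leans by about 0.06 rad
- spacer: aluminium spacer, a ring of outer diameter 28, bore 14, 16 high; origin at the centre of its underside; stands on the table on its end
- bushing: brass bushing, a ring of outer diameter 24, bore 14, 12 high; origin at the centre of its underside; stands on the table on its end
- cap: yellow protective cap of outer diameter 25, 18 high, closed on top, loosely sitting on the bolt's tip at the start (its hollow is 12 deep, so its foot is 58 above the table and its top 76); origin at the centre of its underside; lift straight up to free it
- tray: fixed open steel tray 85 x 85, 25 high, walls 3; origin at the centre of its underside
- tray_in (a point): centre of the tray's inner floor, about 3 above the table
- disc1: blue plastic filter disc, a flat ring of outer diameter 38, bore 14, 7 thick; origin at the centre of its underside; lies flat on the table at the start; may be absent in a run (2 to 4 of the four identical discs are present)
- disc2: blue plastic filter disc, a flat ring of outer diameter 38, bore 14, 7 thick; origin at the centre of its underside; lies flat on the table at the start; may be absent in a run (2 to 4 of the four identical discs are present)
- disc3: blue plastic filter disc, a flat ring of outer diameter 38, bore 14, 7 thick; origin at the centre of its underside; lies flat on the table at the start; may be absent in a run (2 to 4 of the four identical discs are present)
- disc4: blue plastic filter disc, a flat ring of outer diameter 38, bore 14, 7 thick; origin at the centre of its underside; lies flat on the table at the start; may be absent in a run (2 to 4 of the four identical discs are present)
- vial: bystander to be left alone: small specimen vial, diameter 30, 65 tall; origin at the centre of its underside
- petri: bystander to be left alone: glass dish, diameter 90, 16 tall; origin at the centre of its underside
- stain: bystander to be left alone: amber bottle, diameter 52, 100 tall; origin at the centre of its underside
- slidebox: bystander to be left alone: grey slide box 75 x 120 (120 across, along y), 35 tall; origin at the centre of its underside
- jar: bystander to be left alone: green jar, diameter 70, 90 tall; origin at the centre of its underside
- marker: bystander to be left alone: black marker pen lying on its side, 130 long, 12 thick; origin at the centre of its underside

How it is judged:
By the outcome, as a careful person would: the job done as asked, in the order asked, and still so for the second after the job is handed in, with the robot touching nothing.
Of disc1, disc2, disc3, disc4 only 2 to 4 are there at a start; the rules pass over those that are not, and their reading is None.
At some moment in a run one of spacer, disc1, disc2, disc3, disc4, bushing, lid may be knocked a few centimetres aside while the robot is not near it.
It also fails if it takes over 210 s, if anything falls off the work surface, if the arm or the gripper's body presses on something with over 40 N, if the wrist force passes 120 N, or if a joint passes its speed limit or range.

## Robot

A 6-joint arm with a two-finger parallel gripper is mounted at the origin on the work surface. World frame = base frame: x ahead of the robot, y to its left, z up, the work surface at z = 0. Lengths are in m, angles in rad, forces in N, time in s.
With the tool pointing down it reaches from about 0.35 to 0.775 m from the base axis. Payload 5.5 kg.
Tool frame: the origin (TCP) lies midway between the tips of the shut fingers; the grasp point (between the pads) lies grip_point_offset behind it (grip_point_offset is the distance from the TCP to the grasp point, in m); z points along the fingers, y is the direction in which the jaws open and shut (so a half turn about z gives the same grasp; the last joint's range is limited). The gripper opens to 85 mm and grips with 20 to 120 N. Pads are 22 mm wide; open, the fingers measure 114 mm over their backs; the gripper's body (76 mm by 85 mm) begins 54 mm behind the grasp point. The pads swing forward as they close: fully open they stand 13 mm farther back than shut.
Start: joints at [1.184, 0.313, 0.046, 1.304, 0, 1.431], TCP at [0.14, 0.558, 0.231] pointing down, gripper open.
Joint ranges: [-2.76, 2.76], [-0.86, 1.69], [-1.03, 1.26], [-2.2, 2.34], [-1.47, 1.5], [-3.14, 3.14]. Speed limits (rad/s): [2.57, 2.57, 3.14, 3.14, 3.14, 3.14].

## Interface

Orientations are given as a unit quaternion [w, x, y, z].
In Python, from workcell import * gives the robot as it stands.
- The arm moves only by the tool send_rows, never from a script. Its argument "series" is one flat list of numbers, 7 for each row, row after row: the shift along the tool's x, y, z in cm, then the turn, a rotation vector about the tool's x, y, z in degrees, then the opening, from 0 (shut) to 1 (fully open). A call has 1 to 10 rows; each row is the pose to reach, as a shift and turn from the pose commanded when the call began, along the tool's axes at that moment; what a row does not reach only later rows make up. A row lasts 1/12 s, in which the tool goes at most 41.7 mm and 7.16 degrees, less where a joint would pass 70% of its speed; a pose out of reach is approached as far as the arm can. A call with a gripper value outside its range is refused whole. The fingers move at their own pace and stop on an object; "newtons" is the grip in N (left out, the last holds). Time passes only in rows, so rows that repeat a pose let the fingers close. It gives the time, the measured TCP pose, the force and the opening at its end, in the units of the state.
- get_state(): the state, without advancing time (a new reading comes with each control period).
- read_camera(name): name is "scene" or "top" or "wrist"; returns the picture (384x512x3 uint8, blue, green, red); there is no depth.
- camera_info(name): a dict with "K" (3x3 intrinsics, pixels), "D" ([k1, k2, p1, p2, k3] as OpenCV has them; the pictures are not rectified), "xyz" and "attitude" of the camera in the world. Camera axes: x right, y down, z forward; pixel columns grow to the right and rows downward; lengths in m; the calibration is good to about 2 mm. A picture is of the moment at which its call begins: read the wrist's pose just before it. camera_info takes no time and is no camera call; for the wrist camera it gives the pose at the moment of the call.
- hand_in(): hands the job in, once; it reports no verdict.
Trained networks look in the newest picture that a camera, given by its name, has taken for a name from the list of things; names that differ only in an ending like _2 or _b are one class to them, and where a whole thing is asked for, a point or a joint stands for the part that bears it (a point fixed in the world has none). Each returns a list of dicts, best first, with "p" (0 to 1); they miss things now and then, are a little off and sometimes report something else, mostly with a low value. They report only what shows in the picture. A call takes as long as a camera call.
- silhouettes(camera, label): "pixels" (384x512 bool, what is visible of it) and "box" ([left, top, width, height] in pixels, round what is visible of it).
The state is a dict: "clock": time; "joint_pos": joint angles; "qvel": joint speeds; "tau": joint torques, N m; "tcp_pos": TCP position; "orientation": TCP orientation; "wrist_force": force on the tool from outside, world axes, zero at the start; "ft_torque": the same for the moment, N m; "finger_gap": finger opening in m.
Only numpy, scipy, OpenCV 4.12 (cv2) and the standard library are available. Lean on these libraries where they do the work, as an engineer would, in place of code of your own. Each camera call takes 0.05 s, during which the arm holds its last target. There are 200 camera calls.

## Working session

There is one attempt and no reset: what is moved stays moved. The work goes in short steps, Python scripts to look and compute and a tool call to move; the robot and the scene stay as the last step left them, time stands still between calls to the robot, and variables do not carry over. Pictures are saved under pics/ and viewed, about 12 in all and at most 16, crops included, and the job is handed in when it is done.

Besides the shell and the picture viewer there is one more tool, called in YAML: its name, and indented under it one key for each argument. send_rows: Moves the arm, as the interface text tells. Its arguments: {"type":"object","properties":{"series":{"type":"array"},"newtons":{"type":"number"}},"required":["series"]}

```bash
ls; mkdir -p pics; python3 - <<'E'
from workcell import *
import cv2,numpy as np
s=get_state();print(s)
a=read_camera("scene");b=read_camera("top")
cv2.imwrite("pics/a.png",a);cv2.imwrite("pics/b.png",b)
for c in("scene","top","wrist"):print(c,camera_info(c))
E
```

```text
pics
{'clock': 0.0, 'joint_pos': array([1.18440374e+00, 3.13988725e-01, 4.49592053e-02, 1.30358552e+00,
       1.45103359e-05, 1.43116709e+00]), 'qvel': array([ 9.69143487e-05, -1.55674419e-04, -1.28142160e-03,  3.67317308e-04,
        3.10745483e-04,  5.44166439e-04]), 'tau': array([-2.24022392e-04, -4.80628610e+01,  2.98530883e+01,  1.94159296e-02,
       -1.58665426e-05,  2.99879886e-06]), 'tcp_pos': array([0.14027917, 0.55709619, 0.23040742]), 'orientation': array([-2.43428828e-04,  1.23068827e-01,  9.92397721e-01, -8.76200291e-04]), 'wrist_force': array([-0.45665389,  0.58178406, -0.16943258]), 'ft_torque': array([-0.03342249,  0.05628178,  0.01692049]), 'finger_gap': 0.08515914211410484}
scene {'K': array([[460.1777249 ,   0.        , 256.46015416],
       [  0.        , 460.1777249 , 182.24537715],
       [  0.        ,   0.        ,   1.        ]]), 'D': array([-0.16169799,  0.        ,  0.        ,  0.        ,  0.        ]), 'xyz': array([ 1.37840108, -0.80489004,  0.95503792]), 'attitude': array([-0.40060088,  0.82545021,  0.36250922, -0.16351745])}
top {'K': array([[472.81694351,   0.        , 253.97551148],
       [  0.        , 472.81694351, 180.61120767],
       [  0.        ,   0.        ,   1.        ]]), 'D': array([0.0044401, 0.       , 0.       , 0.       , 0.       ]), 'xyz': array([ 0.47378733, -0.07155065,  1.19158212]), 'attitude': array([ 0.04892172, -0.69958674,  0.71229897, -0.02855248])}
wrist {'K': array([[328.78284938,   0.        , 254.71499574],
       [  0.        , 328.78284938, 192.0952509 ],
       [  0.        ,   0.        ,   1.        ]]), 'D': array([0.00918963, 0.        , 0.        , 0.        , 0.        ]), 'xyz': array([0.0655003 , 0.57674838, 0.37203169]), 'attitude': array([0.12107946, 0.77949054, 0.60751572, 0.09305331])}
```

View pics/a.png

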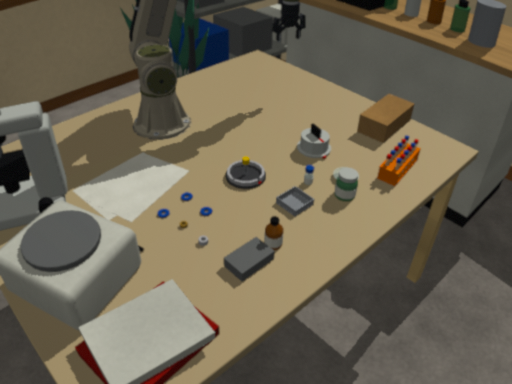

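View pics/b.png

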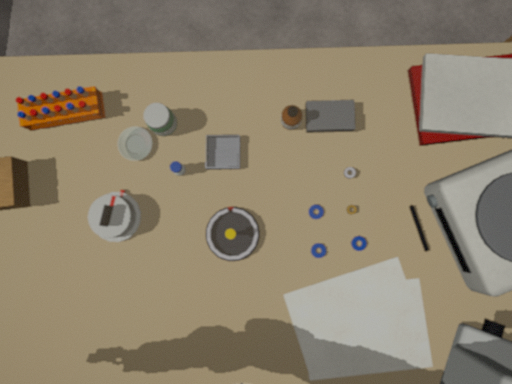

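```bash
cat > h.py <<'E'
from workcell import *
import cv2,numpy as np
from scipy.spatial.transform import Rotation as R
def rot(q): return R.from_quat([q[1],q[2],q[3],q[0]])
def back(cam,uv,z,info=None):
    "pixels -> world points on the plane at height z"
    c=info or camera_info(cam)
    u=cv2.undistortPoints(np.array(uv,float).reshape(-1,1,2),c["K"],c["D"]).reshape(-1,2)
    d=rot(c["attitude"]).apply(np.c_[u,np.ones(len(u))])
    return c["xyz"]+d*((z-c["xyz"][2])/d[:,2])[:,None]
def proj(cam,P,info=None):
    c=info or camera_info(cam)
    Rm=rot(c["attitude"]).inv(); P=np.atleast_2d(P)
    return cv2.projectPoints(P,Rm.as_rotvec(),-Rm.apply(c["xyz"]),c["K"],c["D"])[0].reshape(-1,2)
def find(cam,label,z,info=None,n=1,pmin=.3):
    "top-face centre from mask's contour centre, at height z"
    out=[]
    for d in silhouettes(cam,label)[:n]:
        if d["p"]<pmin: continue
        v,u=np.nonzero(d["pixels"]); w=back(cam,[[u.mean(),v.mean()]],z,info)[0]
        out.append((round(d["p"],2),np.round(w[:2]*1000,1).tolist(),d["box"],int(d["pixels"].sum())))
    return out
def delta(x,y,z,yaw=None,s=None):
    """shift cm in tool axes and turn deg about tool z, so tool is pointing straight down at TCP xyz (m); yaw = direction of tool y in world (mod pi)"""
    s=s or get_state(); Rt=rot(s["orientation"])
    sh=Rt.inv().apply(np.array([x,y,z])-s["tcp_pos"])*100
    ya=Rt.apply([0,1,0]); cur=np.arctan2(ya[1],ya[0]); rv=None
    if yaw is None: yaw=cur
    d=(yaw-cur+np.pi/2)%np.pi-np.pi/2; t=cur+d
    yy=np.array([np.cos(t),np.sin(t),0]);zz=np.array([0,0,-1.]);xx=np.cross(yy,zz)
    rv=(Rt.inv()*R.from_matrix(np.c_[xx,yy,zz])).as_rotvec()*180/np.pi
    return np.round(sh,2).tolist(),np.round(rv,1).tolist()
E
python3 - <<'E'
from h import *
read_camera("top");i=camera_info("top")
for l,z,n in [("holder",.01,1),("cap",.076,1),("spacer",.016,2),("bushing",.012,2),("disc1",.007,6),("lid",.064,1),("handle",.1,1),("tray",.0,1),("vial",.065,1),("petri",.016,1),("stain",.1,1),("slidebox",.035,1),("jar",.09,1),("marker",.012,1)]:
    for r in find("top",l,z,i,n):print(l,r)
E
```

```text
holder (0.93, [473.0, 19.2], [206.6, 208.0, 52.6, 53.9], 2237)
cap (0.67, [474.0, 18.9], [227.5, 225.4, 10.2, 13.3], 89)
bushing (0.38, [533.3, -283.1], [351.4, 206.7, 4.6, 0.2], 1)
disc1 (0.62, [526.0, -190.3], [309.7, 206.3, 13.3, 11.7], 149)
disc1 (0.43, [428.8, -192.4], [308.8, 239.9, 19.6, 20.8], 169)
disc1 (0.42, [444.1, -295.6], [349.2, 235.2, 18.8, 16.9], 202)
lid (0.78, [519.6, 297.3], [83.4, 189.5, 56.7, 53.4], 2034)
handle (0.88, [518.2, 285.5], [88.3, 190.3, 48.5, 50.4], 2025)
tray (0.72, [681.5, 42.6], [203.3, 135.2, 35.0, 33.2], 1183)
vial (0.59, [632.3, 145.6], [171.6, 160.1, 14.6, 19.8], 156)
petri (0.74, [705.6, 265.7], [116.4, 126.2, 31.7, 36.9], 934)
stain (0.86, [743.5, -130.6], [279.6, 102.0, 21.1, 27.9], 447)
slidebox (0.97, [759.9, -230.3], [303.6, 99.5, 55.7, 33.8], 1621)
jar (0.56, [748.2, 182.5], [144.6, 104.3, 28.5, 31.7], 776)
```

```bash
python3 - <<'E'
from h import *
import workcell;print([k for k in dir(workcell) if k[0]!='_']);print(globals().get("grip_point_offset"))
s=get_state();i=camera_info("wrist");T=rot(s["orientation"])
print("cam in tool",T.inv().apply(i["xyz"]-s["tcp_pos"]),T.inv().apply(rot(i["attitude"]).as_matrix().T))
print(delta(.474,.019,.2,s=s))
a=read_camera("top");hsv=cv2.cvtColor(a,cv2.COLOR_BGR2HSV)
blue=((hsv[...,0]>105)&(hsv[...,0]<130)&(hsv[...,1]>150)).astype(np.uint8)
n,l,st,c=cv2.connectedComponentsWithStats(blue)
for k in range(1,n):
    if st[k,4]>20: print("blue",st[k],c[k],np.round(back("top",[c[k]],.006)[0]*1000,1))
red=((hsv[...,0]<8)|(hsv[...,0]>173))&(hsv[...,1]>140)
n,l,st,c=cv2.connectedComponentsWithStats(red.astype(np.uint8))
for k in range(1,n):
    if 4<st[k,4]<200: print("red",st[k],c[k],np.round(back("top",[c[k]],.03)[0]*1000,1))
print("spacer",back("top",[[350,173]],.016),"bush",back("top",[[352,209.5]],.012))
E
```

```text
['MotionError', 'camera_info', 'get_state', 'grip_point_offset', 'hand_in', 'read_camera', 'silhouettes']
0.0187
cam in tool [ 0.07732715  0.00051248 -0.14152231] [[-2.87271657e-04  9.99999882e-01  3.92640361e-04]
 [-9.53296671e-01 -1.55263811e-04 -3.02035484e-01]
 [-3.02035388e-01 -4.61068983e-04  9.53296602e-01]]
([-45.5, -44.08, 3.13], [0.0, 0.0, -0.0])
blue [29 96  6  5 22] [31.63636364 98.        ] [832.7 537.9   6. ]
blue [ 43 108   6   5  21] [ 45.47619048 110.0952381 ] [799.5 500.4   6. ]
blue [310 206  12  12  37] [316.86486486 211.48648649] [ 524.  -194.1    6. ]
blue [353 237  13  13  81] [358.61728395 242.95061728] [ 444.6 -294.5    6. ]
blue [313 245  12  12  62] [318.29032258 250.4516129 ] [ 427.8 -194.7    6. ]
red [493  54  19   4  44] [504.70454545  55.79545455] [ 903.7 -671.6   30. ]
red [65 89  7  7 36] [67.94444444 91.61111111] [839.9 432.3  30. ]
red [41 93  7  7 34] [43.58823529 95.76470588] [830.5 494.9  30. ]
red [16 97  7  6 35] [18.97142857 99.68571429] [821.8 558.2  30. ]
red [ 79 101   7   7  34] [ 81.91176471 103.94117647] [806.8 395.5  30. ]
red [ 55 105   7   7  35] [ 57.71428571 108.11428571] [797.4 457.5  30. ]
red [ 30 110   8   6  37] [ 33.24324324 112.54054054] [787.3 520.1  30. ]
red [121 190   4   2   7] [122.28571429 190.57142857] [583.5 288.9  30. ]
red [111 197   4  10  20] [112.15 201.3 ] [557.2 313.9  30. ]
red [229 207   3   3   8] [229.875 207.875] [535.7  21.3  30. ]
spacer [[ 0.61788621 -0.27827805  0.016     ]] bush [[ 0.52716357 -0.28040164  0.012     ]]
```

send_rows:
  series: [-45.5,-44.1,3.1,0,0,0,1,-45.5,-44.1,3.1,0,0,0,1,-45.5,-44.1,3.1,0,0,0,1,-45.5,-44.1,3.1,0,0,0,1,-45.5,-44.1,3.1,0,0,0,1,-45.5,-44.1,3.1,0,0,0,1,-45.5,-44.1,3.1,0,0,0,1,-45.5,-44.1,3.1,0,0,0,1,-45.5,-44.1,3.1,0,0,0,1,-45.5,-44.1,3.1,0,0,0,1]

```text
clock: 1.73
tcp_pos: [0.3602, 0.202, 0.2112]
orientation: [0.001, 0.123, 0.992, 0.0]
wrist_force: [1.3, 1.0, -0.8]
finger_gap: 0.0857
```

```bash
python3 - <<'E'
from h import *
print(get_state()["tcp_pos"],delta(.474,.019,.2))
E
```

```text
[0.36018162 0.20198286 0.21123124] ([-15.5, -14.97, 1.13], [0.0, 0.1, -0.0])
```

send_rows:
  series: [-15.5,-15,1.1,0,0,0,1,-15.5,-15,1.1,0,0,0,1,-15.5,-15,1.1,0,0,0,1,-15.5,-15,1.1,0,0,0,1,-15.5,-15,1.1,0,0,0,1,-15.5,-15,1.1,0,0,0,1,-15.5,-15,1.1,0,0,0,1,-15.5,-15,1.1,0,0,0,1]

```text
clock: 2.4
tcp_pos: [0.4728, 0.0202, 0.1997]
orientation: [-0.001, 0.124, 0.992, 0.0]
wrist_force: [-0.1, -0.1, -0.0]
finger_gap: 0.0854
```

```bash
python3 - <<'E'
from h import *
s=get_state();i=camera_info("wrist");a=read_camera("wrist");cv2.imwrite("pics/w1.png",a)
print(s["tcp_pos"],s["qvel"].round(3))
print(find("wrist","cap",.076,i),find("wrist","holder",.02,i))
hsv=cv2.cvtColor(a,cv2.COLOR_BGR2HSV)
m=((hsv[...,0]>20)&(hsv[...,0]<35)&(hsv[...,1]>180)).astype(np.uint8)
n,l,st,c=cv2.connectedComponentsWithStats(m)
for k in range(1,n):
    if st[k,4]>100: print("yel",st[k],c[k],back("wrist",[c[k]],.074,i))
E
```

```text
[0.47278732 0.02024698 0.1996675 ] [ 0.036 -0.019 -0.017  0.007  0.002  0.   ]
[(0.71, [472.8, 19.5], [237.6, 168.2, 35.1, 34.8], 772)] [(0.73, [468.0, 20.5], [189.7, 101.7, 129.8, 130.8], 12396)]
```

View pics/w1.png

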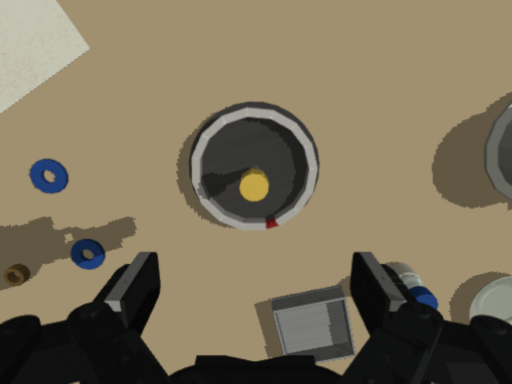

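send_rows:
  series: [0,0,4,0,0,0,1,0,0,8,0,0,0,1,0,0,12,0,0,0,1,0,0,14.8,0,0,0,1,0,0,14.8,0,0,0,1,0,0,14.8,0,0,0,0,0,0,14.8,0,0,0,0,0,0,14.8,0,0,0,0,0,0,14.8,0,0,0,0,0,0,14.8,0,0,0,0]
  newtons: 30

```text
clock: 3.38
tcp_pos: [0.4746, 0.0203, 0.0536]
orientation: [0.002, 0.123, 0.992, 0.0]
wrist_force: [0.6, 0.2, 0.3]
finger_gap: 0.0257
```

send_rows:
  series: [0,0,0,0,0,0,0,0,0,0,0,0,0,0,0,0,0,0,0,0,0,0,0,-1,0,0,0,0,0,0,-3,0,0,0,0,0,0,-6,0,0,0,0,0,0,-9,0,0,0,0,0,0,-9,0,0,0,0,0,0,-9,0,0,0,0]

```text
clock: 4.13
tcp_pos: [0.4751, 0.0201, 0.1444]
orientation: [0.003, 0.123, 0.992, 0.0]
wrist_force: [-0.6, -0.2, 0.6]
finger_gap: 0.0243
```

```bash
python3 - <<'E'
from h import *
a=read_camera("top")
s=silhouettes("top","tray")
for d in s[:1]:
    v,u=np.nonzero(d["pixels"]); r=cv2.minAreaRect(np.c_[u,v].astype(np.float32));print(d["p"],r)
    for z in(.012,.025):
        P=back("top",cv2.boxPoints(r),z);print((P[:,:2]*1000).round(1).tolist(),P.mean(0),np.linalg.norm(np.diff(P,axis=0),axis=1))
st=get_state();print(st["tcp_pos"],st["finger_gap"],st["wrist_force"])
print(silhouettes("wrist","cap")[:0])
i=camera_info("wrist");b=read_camera("wrist");cv2.imwrite("pics/w2.png",np.hstack([b,cv2.resize(a[110:200,180:270],(288,288)) if 0 else cv2.copyMakeBorder(cv2.resize(a[110:200,180:270],(288,288)),0,96,0,0,0)]))
print(find("wrist","tray",.02,i))
E
```

```text
0.72 ((114.00001525878906, 216.00001525878906), (50.91168975830078, 49.497474670410156), 45.0)
[[524.3, 404.6], [611.2, 317.3], [518.6, 224.8], [433.2, 311.8]] [0.52183998 0.3146229  0.012     ] [0.12324236 0.13086674 0.12196378]
[[523.8, 399.4], [609.7, 313.0], [518.1, 221.5], [433.6, 307.6]] [0.5213104  0.31036694 0.025     ] [0.12188412 0.12942448 0.12061963]
[0.47293971 0.02037931 0.14177936] 0.023801488052157305 [ 0.6463454   0.46779049 -1.10596655]
[]
[(0.59, [652.0, 27.4], [271.3, 330.7, 93.3, 53.3], 641)]
```

View pics/w2.png

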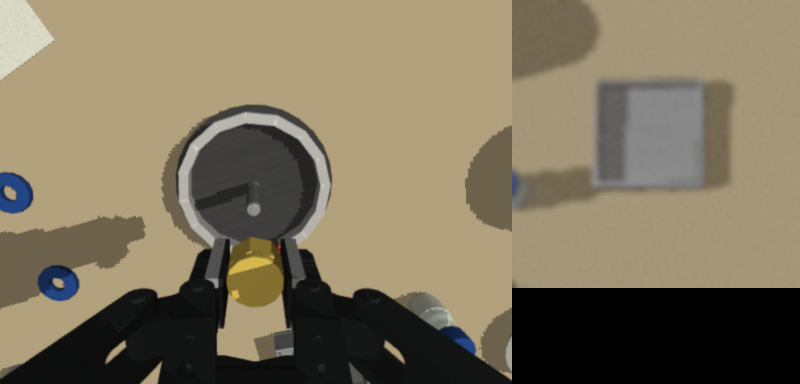

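```bash
python3 - <<'E'
from h import *
P=back("top",[[223.4,151.8],[206.9,151.8],[240,152.2],[223,135],[223,168.7]],.025);print((P*1000).round(1))
print("bolt tip",back("wrist",[[253.5,209]],.07), "redmark",back("top",[[230,208.5]],.01))
t=P[0];print(delta(t[0],t[1],.1418,np.arctan2(*(P[1]-P[2])[1::-1])))
E
```

```text
[[676.6  36.5  25. ]
 [677.5  77.9  25. ]
 [674.7  -5.1  25. ]
 [719.4  37.1  25. ]
 [633.9  37.9  25. ]]
bolt tip [[0.47396716 0.01958948 0.07      ]] redmark [[0.53514907 0.02264719 0.01      ]]
([-19.43, 6.54, -0.15], [0.0, -0.1, -12.2])
```

send_rows:
  series: [-4,1.3,-1,0,0,-3,0,-8,2.7,-1,0,0,-6,0,-12,4,-1,0,0,-9,0,-16,5.3,-1,0,0,-12,0,-19.4,6.5,0,0,0,-12.2,0,-19.4,6.5,0,0,0,-12.2,0,-19.4,6.5,4,0,0,-12.2,0,-19.4,6.5,8,0,0,-12.2,0,-19.4,6.5,10,0,0,-12.2,0,-19.4,6.5,10,0,0,-12.2,0]

```text
clock: 5.22
tcp_pos: [0.6713, 0.0364, 0.0338]
orientation: [-0.007, 0.017, 1.0, 0.0]
wrist_force: [-1.3, -0.1, -1.0]
finger_gap: 0.0243
```

send_rows:
  series: [0,0,2,0,0,0,0,0,0,3.4,0,0,0,0,0,0,3.4,0,0,0,0,0,0,3.4,0,0,0,0.43,0,0,3.4,0,0,0,0.43,0,0,3.4,0,0,0,0.43,0,0,3.4,0,0,0,0.43,0,0,0,0,0,0,0.43,0,0,-4,0,0,0,0.43,0,0,-8,0,0,0,1]

```text
clock: 6.05
tcp_pos: [0.6763, 0.0361, 0.123]
orientation: [-0.001, 0.017, 1.0, 0.0]
wrist_force: [1.9, -0.8, 0.8]
finger_gap: 0.0471
```

```bash
python3 - <<'E'
from h import *
s=get_state();print(s["tcp_pos"],s["finger_gap"],s["wrist_force"])
a=read_camera("top");print(find("top","cap",.02))
for l,z,n in [("spacer",.016,3),("bushing",.012,3)]: print(l,find("top",l,z,n=n,pmin=.1))
print(delta(.617,-.278,.13),delta(.617,-.278,.13,.0))
E
```

```text
[0.67631117 0.03612797 0.12301331] 0.04713995653760893 [ 1.85299904 -0.77714278  0.80547258]
[(0.65, [445.1, -291.3], [351.8, 237.0, 15.8, 14.7], 170)]
spacer []
bushing [(0.63, [528.7, -278.3], [348.0, 206.4, 8.5, 6.9], 16)]
([5.12, -31.59, -0.53], [-0.0, 0.3, 0.0]) ([5.12, -31.59, -0.53], [0.2, 0.3, 88.1])
```

send_rows:
  series: [1,-4,-1,0,0,0,1,2,-8,-2,0,0,0,1,4,-12,-4,0,0,0,1,6,-16,-6,0,0,0,1,8,-20,-7,0,0,0,1,9.5,-24,-7.5,0,0,0,1,9.5,-27.5,-7.5,0,0,0,1,9.5,-27.5,-7.5,0,0,0,1,9.5,-27.5,-7.5,0,0,0,1,9.5,-27.5,-7.5,0,0,0,1]

```text
clock: 7.08
tcp_pos: [0.572, -0.2359, 0.1954]
orientation: [-0.001, 0.018, 1.0, 0.001]
wrist_force: [-0.7, -0.1, -0.6]
finger_gap: 0.0853
```

```bash
python3 - <<'E'
from h import *
s=get_state();i=camera_info("wrist");a=read_camera("wrist");cv2.imwrite("pics/w3.png",a)
print(s["tcp_pos"],np.abs(s["qvel"]).max())
for l,z,n in [("spacer",.016,3),("bushing",.012,3),("disc1",.007,5)]:
    for r in find("wrist",l,z,i,n=n,pmin=.2): print(l,r)
E
```

```text
[ 0.57202287 -0.23585864  0.19538909] 0.04126903439676202
spacer (0.64, [619.8, -275.9], [202.5, 201.8, 28.2, 27.4], 437)
bushing (0.69, [529.4, -278.5], [199.1, 113.6, 20.3, 27.8], 387)
disc1 (0.84, [446.5, -292.9], [167.5, 11.4, 38.2, 45.9], 1235)
disc1 (0.79, [526.1, -191.2], [277.1, 100.5, 39.3, 38.3], 1012)
disc1 (0.71, [434.4, -194.5], [276.4, 0.0, 40.6, 33.6], 1062)
```

View pics/w3.png

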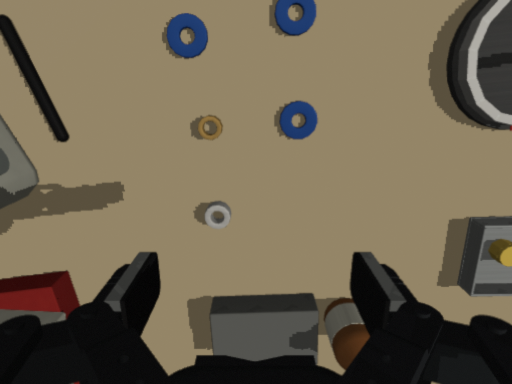

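```bash
python3 - <<'E'
from h import *
print(delta(.620,-.276,.08,np.pi/2))
E
```

```text
([-4.84, -4.08, 11.61], [0.1, -0.1, -1.8])
```

send_rows:
  series: [-2,-2,4,0,0,-1.8,1,-4.8,-4.1,8,0,0,-1.8,1,-4.8,-4.1,11.6,0,0,-1.8,1,-4.8,-4.1,11.6,0,0,-1.8,1,-4.8,-4.1,11.6,0,0,-1.8,1,-4.8,-4.1,11.6,0,0,-1.8,1]

```text
clock: 7.78
tcp_pos: [0.6192, -0.2766, 0.0809]
orientation: [-0.001, 0.0, 1.0, 0.001]
wrist_force: [-0.6, -0.3, 0.2]
finger_gap: 0.085
```

```bash
python3 - <<'E'
from h import *
s=get_state();i=camera_info("wrist");a=read_camera("wrist");cv2.imwrite("pics/w4.png",a)
print(s["tcp_pos"],np.abs(s["qvel"]).max())
print(find("wrist","spacer",.016,i),find("wrist","spacer",.008,i))
print(delta(.620,-.276,.003,np.pi/2))
E
```

```text
[ 0.61918188 -0.27660427  0.08087458] 0.047614495623585204
[(0.71, [619.8, -276.8], [230.0, 187.4, 44.7, 44.4], 1203)] [(0.71, [622.8, -276.9], [230.0, 187.4, 44.7, 44.4], 1203)]
([0.11, 0.23, 8.11], [-0.1, 0.2, -0.1])
```

send_rows:
  series: [0,0,4,0,0,0,1,0,0,7.2,0,0,0,1,0,0,7.7,0,0,0,1,0,0,7.7,0,0,0,1,0,0,7.7,0,0,0,0,0,0,7.7,0,0,0,0,0,0,7.7,0,0,0,0,0,0,7.7,0,0,0,0,0,0,7.7,0,0,0,0,0,0,7.7,0,0,0,0]
  newtons: 30

```text
clock: 8.77
tcp_pos: [0.6204, -0.2787, 0.0057]
orientation: [0.001, 0.001, 1.0, -0.001]
wrist_force: [-1.3, -0.0, 5.8]
finger_gap: 0.0262
```

send_rows:
  series: [0,0,0,0,0,0,0,0,0,-3,0,0,0,0,0,0,-7,0,0,0,0,0,0,-11,0,0,0,0,0,0,-12,0,0,0,0,0,0,-12,0,0,0,0]

```text
clock: 9.27
tcp_pos: [0.6223, -0.2798, 0.1297]
orientation: [0.004, 0.001, 1.0, -0.002]
wrist_force: [0.1, -0.6, -0.1]
finger_gap: 0.0261
```

```bash
python3 - <<'E'
from h import *
for k in range(3):
    s=get_state();print(s["clock"],s["tcp_pos"],s["finger_gap"],np.abs(s["qvel"]).max())
    i=camera_info("wrist");print(i["xyz"]);a=read_camera("wrist")
cv2.imwrite("pics/w5.png",a)
print(find("wrist","spacer",.12,i))
print(delta(.474,.0196,.13,np.pi/2))
E
```

```text
9.2667 [ 0.62230482 -0.27982672  0.12972581] 0.026138660671629118 0.08336054418469781
[ 0.54390068 -0.27840907  0.27059525]
9.3167 [ 0.62096003 -0.27901028  0.12665899] 0.025878104629334233 0.064393758848532
[ 0.54307222 -0.27793549  0.26782518]
9.3667 [ 0.61971535 -0.27829891  0.12433473] 0.026016835003640847 0.04071328473984648
[ 0.54231733 -0.27749799  0.26576047]
[(0.93, [625.6, -278.1], [224.2, 229.6, 61.1, 64.6], 2960)]
([14.52, 29.68, -0.71], [0.1, -0.2, -0.1])
```

View pics/w5.png

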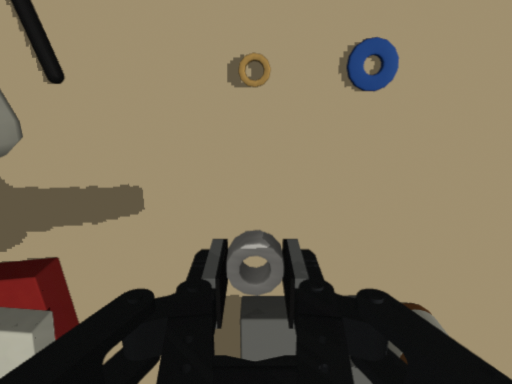

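send_rows:
  series: [1.5,3,-2,0,0,0,0,3,6.5,-3,0,0,0,0,4.7,9.7,-3,0,0,0,0,6.3,13,-3,0,0,0,0,8,16.3,-3,0,0,0,0,9.5,19.5,-3,0,0,0,0,11,22.7,-3,0,0,0,0,12.5,26,-3,0,0,0,0,14,28.5,-3,0,0,0,0,14.5,29.7,-3,0,0,0,0]

```text
clock: 10.3
tcp_pos: [0.4711, 0.0221, 0.152]
orientation: [-0.003, -0.0, 1.0, 0.001]
wrist_force: [-0.9, 0.9, -0.9]
finger_gap: 0.0258
```

send_rows:
  series: [0,0,0,0,0,0,0,0,0,0,0,0,0,0,0,0,0,0,0,0,0,0,0,0,0,0,0,0,0,0,0,0,0,0,0]

```text
clock: 10.72
tcp_pos: [0.4759, 0.0181, 0.1536]
orientation: [-0.0, 0.002, 1.0, -0.0]
wrist_force: [-0.5, 1.2, -0.1]
finger_gap: 0.0258
```

```bash
cat >> h.py <<'E'
CT=np.array([.0773,.0005,-.1415]); C=camera_info("wrist")
def ray(uv):
    "ray through wrist pixel in tool axes (camera fixed to tool)"
    s=get_state();i=camera_info("wrist");Rt=rot(s["orientation"])
    u=cv2.undistortPoints(np.array(uv,float).reshape(-1,1,2),i["K"],i["D"]).reshape(-1,2)[0]
    return Rt.inv().apply(i["xyz"]-s["tcp_pos"]), Rt.inv().apply(rot(i["attitude"]).apply([*u,1]))
def held(uv,zt):
    "tool-frame point at tool z = zt (m) on the pixel's ray"
    p,d=ray(uv); return p+d*(zt-p[2])/d[2]
E
python3 - <<'E'
from h import *
for k in range(3):
    s=get_state();print(s["clock"],s["tcp_pos"],np.abs(s["qvel"]).max())
    a=read_camera("wrist")
cv2.imwrite("pics/w6.png",cv2.resize(a[100:300,150:360],None,fx=3,fy=3,interpolation=cv2.INTER_CUBIC)[:600])
print("spacer in tool",held([256,267],-.0103))
print(delta(.474,.0196,.15,np.pi/2))
E
```

```text
10.7167 [0.47585743 0.01811929 0.15362346] 0.004079862300346259
10.7667 [0.47577028 0.01819185 0.15367361] 0.005203464381792181
10.8167 [0.47566019 0.01834222 0.15374228] 0.005533424995677323
spacer in tool [ 0.00026677  0.00100565 -0.0103    ]
([0.16, 0.11, 0.38], [0.0, -0.0, -0.2])
```

View pics/w6.png

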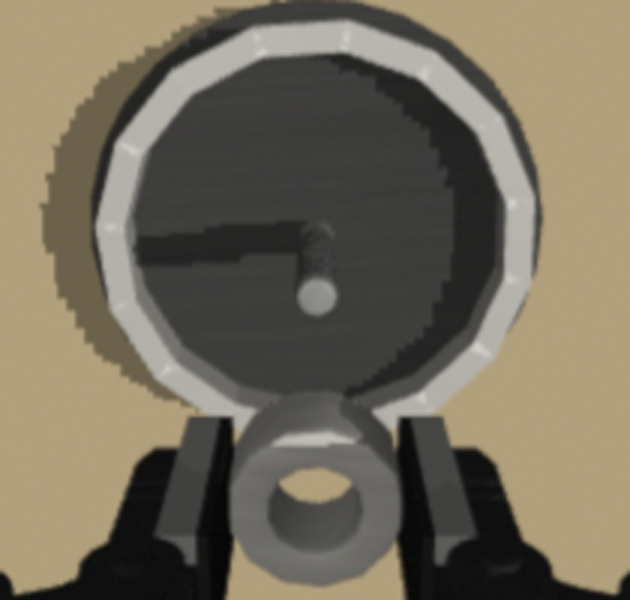

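```bash
python3 - <<'E'
from h import *
s=get_state();z=s["tcp_pos"][2];print(s["tcp_pos"])
b=held([255.5,198.5],z-.07);p=held([255.2,269.7],-.0103);print("bolt",b,"sp",p,"shift",(b-p)*100)
print(back("wrist",[[255.5,198.5]],.07))
E
```

```text
[0.47556673 0.01849678 0.15378759]
bolt [0.00104084 0.00094572 0.08378759] sp [-0.00111203  0.00064517 -0.0103    ] shift [0.21528667 0.03005476 9.40875947]
[[0.47452073 0.01945208 0.07      ]]
```

send_rows:
  series: [0.2,0,3,0,0,0,0,0.2,0,6,0,0,0,0,0.2,0,6,0,0,0,0,0.2,0,6,0,0,0,0,0.2,0,6,0,0,0,0,0.2,0,6,0,0,0,0,0.2,0,6,0,0,0,0,0.2,0,6,0,0,0,0,0.2,0,6,0,0,0,0]

```text
clock: 11.62
tcp_pos: [0.4739, 0.0191, 0.0948]
orientation: [0.001, 0.001, 1.0, -0.0]
wrist_force: [0.5, -0.2, -0.8]
finger_gap: 0.0262
```

```bash
python3 - <<'E'
from h import *
for k in range(2):
    s=get_state();print(s["clock"],s["tcp_pos"],np.abs(s["qvel"]).max());a=read_camera("wrist")
cv2.imwrite("pics/w7.png",cv2.resize(a[150:310,180:330],None,fx=3.6,fy=3.6,interpolation=cv2.INTER_CUBIC))
print(delta(.4734,.0189,.091,np.pi/2))
E
```

```text
11.6167 [0.47388726 0.01912617 0.09480181] 0.007037901112984345
11.6667 [0.47366009 0.01917002 0.09458251] 0.006686207746396977
([0.01, -0.03, 0.34], [-0.0, 0.0, -0.1])
```

View pics/w7.png

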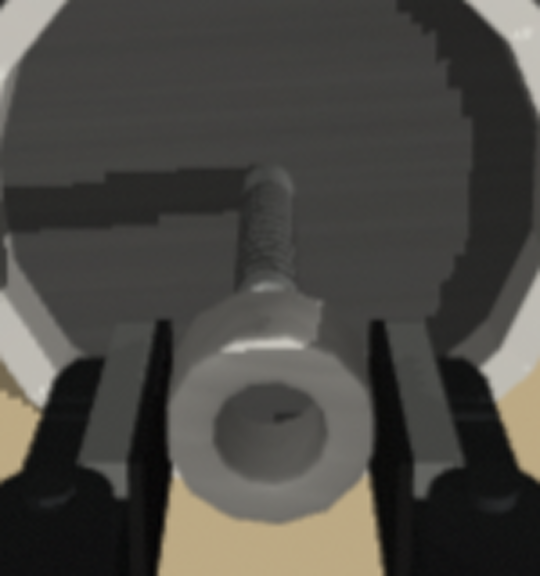

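send_rows:
  series: [0,0,1.5,0,0,0,0,0,0,2.5,0,0,0,0,0,0,3.5,0,0,0,0,0,0,5,0,0,0,0,0,0,6.5,0,0,0,0,0,0,7.3,0,0,0,0,0,0,7.3,0,0,0,0,0,0,7.3,0,0,0,0,0,0,7.3,0,0,0,0]

```text
clock: 12.47
tcp_pos: [0.4737, 0.0192, 0.0214]
orientation: [0.0, 0.001, 1.0, 0.0]
wrist_force: [0.8, 0.5, 0.1]
finger_gap: 0.0263
```

```bash
python3 - <<'E'
from h import *
s=get_state();print(s["clock"],s["tcp_pos"],s["wrist_force"],s["finger_gap"])
E
```

```text
12.4667 [0.47367176 0.01917962 0.02140747] [0.82331092 0.50194459 0.13042159] 0.026250844306457105
```

send_rows:
  series: [0,0,0,0,0,0,0.5,0,0,0,0,0,0,0.5,0,0,0,0,0,0,0.5,0,0,-1,0,0,0,0.5,0,0,-4,0,0,0,0.5,0,0,-8,0,0,0,0.5,0,0,-10,0,0,0,1,-0.8,-3,-11,0,0,0,1,-1.6,-7,-11,0,0,0,1,-2.4,-11,-11,0,0,0,1]

```text
clock: 13.3
tcp_pos: [0.4983, -0.0917, 0.1329]
orientation: [0.002, -0.0, 1.0, -0.001]
wrist_force: [1.2, 0.7, 0.1]
finger_gap: 0.0852
```

send_rows:
  series: [-1,-4,0,0,0,0,1,-2,-7,0,0,0,0,1,-2.9,-10,1,0,0,0,1,-2.9,-10,4.5,0,0,0,1,-2.9,-10,5,0,0,0,1,-2.9,-10,5,0,0,0,1,-2.9,-10,5,0,0,0,1,-2.9,-10,5,0,0,0,1]

```text
clock: 13.97
tcp_pos: [0.5263, -0.1903, 0.0824]
orientation: [0.001, 0.001, 1.0, -0.0]
wrist_force: [0.1, 0.1, 0.3]
finger_gap: 0.0855
```

```bash
python3 - <<'E'
from h import *
for k in range(2):
    s=get_state();i=camera_info("wrist");print(s["clock"],s["tcp_pos"],np.abs(s["qvel"]).max());a=read_camera("wrist")
for z in (.007,.0035):print(find("wrist","disc1",z,i,n=4))
cv2.imwrite("pics/w8.png",a)
s=get_state();print(s["tcp_pos"],delta(.526,-.192,.08,np.pi/2,s))
E
```

```text
13.9667 [ 0.52625012 -0.19033749  0.08238127] 0.009564538581941088
14.0167 [ 0.52656575 -0.19042317  0.08261389] 0.006336490695213225
[(0.93, [525.3, -190.7], [228.6, 177.4, 50.6, 52.1], 1805), (0.89, [445.5, -291.6], [61.7, 49.3, 61.8, 65.0], 2709), (0.62, [430.1, -193.5], [221.7, 20.9, 57.9, 65.7], 2593)]
[(0.93, [526.5, -190.7], [228.6, 177.4, 50.6, 52.1], 1805), (0.89, [445.4, -293.2], [61.7, 49.3, 61.8, 65.0], 2709), (0.62, [429.8, -193.6], [221.7, 20.9, 57.9, 65.7], 2593)]
[ 0.5264819  -0.19065329  0.08232795] ([0.05, -0.13, 0.23], [-0.1, 0.1, -0.1])
```

send_rows:
  series: [0,0,4,0,0,0,1,0,0,7.2,0,0,0,1,0.1,0,8,0,0,0,1,0.1,0,8,0,0,0,1,0.1,0,8,0,0,0,0,0.1,0,8,0,0,0,0,0.1,0,8,0,0,0,0,0.1,0,8,0,0,0,0,0.1,0,8,0,0,0,0,0.1,0,8,0,0,0,0]
  newtons: 30

```text
clock: 15.0
tcp_pos: [0.5261, -0.1916, 0.003]
orientation: [0.002, 0.001, 1.0, -0.001]
wrist_force: [-0.9, 0.3, 7.1]
finger_gap: 0.0353
```

send_rows:
  series: [0,0,0,0,0,0,0,0,0,-3,0,0,0,0,0,0,-7,0,0,0,0,0,0,-11,0,0,0,0,0,0,-15,0,0,0,0,0,0,-15,0,0,0,0,0,0,-15,0,0,0,0]

```text
clock: 15.58
tcp_pos: [0.527, -0.1921, 0.155]
orientation: [0.004, 0.001, 1.0, -0.002]
wrist_force: [-0.5, 0.0, -0.9]
finger_gap: 0.0348
```

```bash
python3 - <<'E'
from h import *
s=get_state();print(s["clock"],s["tcp_pos"],s["finger_gap"],np.abs(s["qvel"]).max());a=read_camera("wrist")
d=silhouettes("wrist","disc1")[0];print(d["p"],d["box"])
cv2.imwrite("pics/w9.png",cv2.resize(a[180:330,150:360],None,fx=3,fy=3,interpolation=cv2.INTER_CUBIC))
s=get_state();print(s["tcp_pos"],delta(.474,.019,.15,np.pi/2,s))
E
```

```text
15.5833 [ 0.52703484 -0.19213848  0.15496422] 0.03477020289346322 0.07625814810730622
0.89 [237.2, 34.9, 38.0, 48.8]
[ 0.52455796 -0.19084321  0.15102048] ([5.11, 20.97, 0.1], [-0.0, 0.0, -0.1])
```

View pics/w9.png

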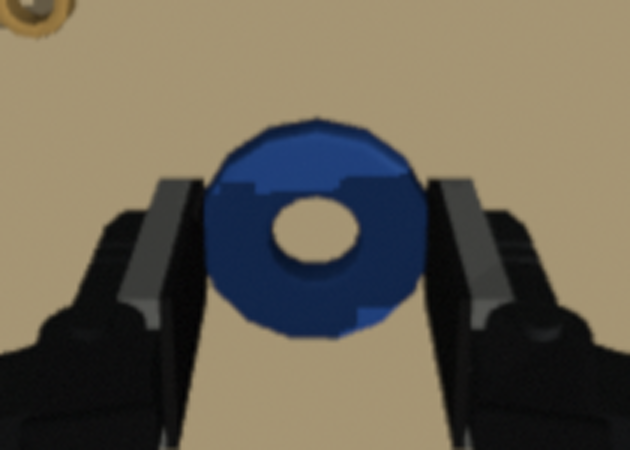

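```bash
cat >> h.py <<'E'
def outline(zt,r,h,x,y=0.0007,n=90):
    "image bbox (u0,u1,v0,v1) of a held ring, top at tool z=zt, radius r, height h"
    s=get_state();i=camera_info("wrist");Rt=rot(s["orientation"]);t=np.linspace(0,2*np.pi,n)
    P=np.vstack([np.c_[x+r*np.cos(t),y+r*np.sin(t),np.full(n,z)] for z in(zt,zt+h)])
    q=proj("wrist",s["tcp_pos"]+Rt.apply(P),i);return q.min(0),q.max(0)
E
python3 - <<'E'
from h import *
print(held([255,258.7],-.004))
print("meas bottom",180+338/3,"top",180+120/3,"u",150+204/3,150+428/3)
for x in(-.002,0,.002): print(x,outline(-.004,.019,.007,x))
print("spacer check; meas (w6) bottom",100+585/3,"top",100+390/3)
for x in(-.002,0,.002): print(x,outline(-.0103,.014,.016,x))
E
```

```text
[ 0.00094359  0.00056062 -0.004     ]
meas bottom 292.6666666666667 top 220.0 u 218.0 292.66666666666663
-0.002 (array([214.95904831, 221.17285934]), array([295.6385171 , 298.79762758]))
0 (array([214.80427024, 217.25002346]), array([295.795912  , 295.27544888]))
0.002 (array([214.64819127, 213.29677209]), array([295.95463122, 291.72726428]))
spacer check; meas (w6) bottom 295.0 top 230.0
-0.002 (array([224.39528758, 228.55058474]), array([286.23208708, 297.88298185]))
0 (array([224.27239788, 224.75571943]), array([286.357803  , 294.18397809]))
0.002 (array([224.14843602, 220.93224161]), array([286.48461719, 290.45630626]))
```

send_rows:
  series: [1,4,0,0,0,0,0,2,8,0,0,0,0,0,3,12,0,0,0,0,0,4,16,0,0,0,0,0,5,19.5,2,0,0,0,0,5,20.9,5,0,0,0,0,5,20.9,6,0,0,0,0,5,20.9,6,0,0,0,0,5,20.9,6,0,0,0,0,5,20.9,6,0,0,0,0]

```text
clock: 16.52
tcp_pos: [0.476, 0.0171, 0.0914]
orientation: [0.0, 0.002, 1.0, -0.0]
wrist_force: [0.5, -0.0, -0.5]
finger_gap: 0.0348
```

send_rows:
  series: [0,0,0,0,0,0,0,0,0,0,0,0,0,0,0,0,0,0,0,0,0]

```text
clock: 16.77
tcp_pos: [0.4761, 0.0173, 0.0917]
orientation: [0.001, 0.002, 1.0, -0.0]
wrist_force: [-0.0, 1.1, -0.9]
finger_gap: 0.0349
```

```bash
python3 - <<'E'
from h import *
a=read_camera("wrist");s=get_state();print(s["tcp_pos"],np.abs(s["qvel"]).max(),delta(.4748,.0188,.09,np.pi/2,s))
cv2.imwrite("pics/w10.png",cv2.resize(a[150:310,180:330],None,fx=3.6,fy=3.6,interpolation=cv2.INTER_CUBIC))
E
```

```text
[0.47591099 0.01752171 0.09159531] 0.00905615448266482 ([0.11, 0.13, 0.16], [-0.0, 0.1, -0.2])
```

View pics/w10.png

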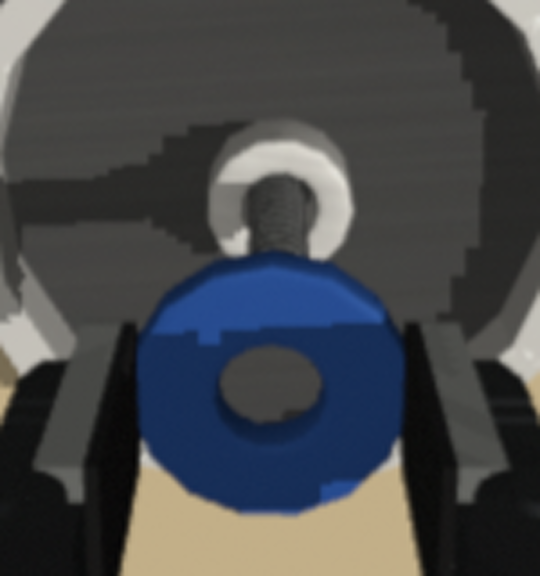

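send_rows:
  series: [0.1,0.13,0.5,0,0,0,0,0.1,0.13,1,0,0,0,0,0.1,0.13,1.5,0,0,0,0,0.1,0.13,2,0,0,0,0,0.1,0.13,3,0,0,0,0,0.1,0.13,4,0,0,0,0,0.1,0.13,5,0,0,0,0,0.1,0.13,5.7,0,0,0,0,0.1,0.13,5.7,0,0,0,0,0.1,0.13,5.7,0,0,0,0]

```text
clock: 17.65
tcp_pos: [0.4737, 0.0196, 0.0333]
orientation: [-0.001, 0.001, 1.0, 0.0]
wrist_force: [-0.6, -0.8, 0.4]
finger_gap: 0.0347
```

```bash
python3 - <<'E'
from h import *
s=get_state();print(s["clock"],s["tcp_pos"],s["wrist_force"],s["finger_gap"])
E
```

```text
17.65 [0.47369747 0.01960797 0.0332528 ] [-0.61707487 -0.75362998  0.41128258] 0.034650316952459875
```

send_rows:
  series: [0,0,0,0,0,0,0.7,0,0,0,0,0,0,0.7,0,0,0,0,0,0,0.7,0,0,-1,0,0,0,0.7,0,0,-4,0,0,0,1,0,0,-8,0,0,0,1,1,-3.5,-10,0,0,0,1,2,-7.5,-10,0,0,0,1,3,-11.5,-10,0,0,0,1,4,-15.5,-10,0,0,0,1]

```text
clock: 18.48
tcp_pos: [0.434, -0.1369, 0.1353]
orientation: [0.001, 0.0, 1.0, -0.001]
wrist_force: [1.0, -0.2, -0.2]
finger_gap: 0.0855
```

send_rows:
  series: [0.2,-3,1,0,0,0,1,0.4,-5.8,3,0,0,0,1,0.4,-5.8,5,0,0,0,1,0.4,-5.8,5,0,0,0,1,0.4,-5.8,5,0,0,0,1,0.4,-5.8,5,0,0,0,1]

```text
clock: 18.98
tcp_pos: [0.4299, -0.1929, 0.0847]
orientation: [0.0, 0.001, 1.0, 0.0]
wrist_force: [0.1, 0.1, 0.5]
finger_gap: 0.0851
```

```bash
python3 - <<'E'
from h import *
s=get_state();i=camera_info("wrist");print(s["clock"],s["tcp_pos"],np.abs(s["qvel"]).max());a=read_camera("wrist")
for z in (.007,.0035):print(find("wrist","disc1",z,i,n=4))
E
```

```text
18.9833 [ 0.42990363 -0.19292925  0.08472754] 0.01331228141118347
[(0.95, [429.0, -193.5], [228.2, 174.7, 52.0, 49.2], 1864), (0.6, [444.5, -291.4], [91.1, 196.0, 52.1, 51.2], 1875)]
[(0.95, [430.2, -193.5], [228.2, 174.7, 52.0, 49.2], 1864), (0.6, [445.9, -293.0], [91.1, 196.0, 52.1, 51.2], 1875)]
```

send_rows:
  series: [0,0,4,0,0,0,1,0,-0.05,7.2,0,0,0,1,0,-0.05,8.2,0,0,0,1,0,-0.05,8.2,0,0,0,1,0,-0.05,8.2,0,0,0,0,0,-0.05,8.2,0,0,0,0,0,-0.05,8.2,0,0,0,0,0,-0.05,8.2,0,0,0,0,0,-0.05,8.2,0,0,0,0,0,-0.05,8.2,0,0,0,0]

```text
clock: 19.97
tcp_pos: [0.4309, -0.1946, 0.0036]
orientation: [0.001, 0.001, 1.0, -0.001]
wrist_force: [-1.6, 0.6, 7.8]
finger_gap: 0.0349
```

send_rows:
  series: [0,0,0,0,0,0,0,0,0,-3,0,0,0,0,0,0,-7,0,0,0,0,0,0,-11,0,0,0,0,-0.8,4,-13,0,0,0,0,-1.7,8,-13,0,0,0,0,-2.5,12,-13,0,0,0,0,-3.3,16,-12,0,0,0,0,-4.2,19.5,-10,0,0,0,0,-4.5,21.2,-9,0,0,0,0]

```text
clock: 20.8
tcp_pos: [0.4759, 0.0213, 0.092]
orientation: [0.001, -0.0, 1.0, 0.0]
wrist_force: [-0.9, -0.5, -0.6]
finger_gap: 0.0345
```

send_rows:
  series: [0,0,0,0,0,0,0,0,0,0,0,0,0,0,0,0,0,0,0,0,0,0,0,0,0,0,0,0,0,0,0,0,0,0,0,0,0,0,0,0,0,0]

```text
clock: 21.3
tcp_pos: [0.4756, 0.0169, 0.0925]
orientation: [0.001, 0.002, 1.0, -0.0]
wrist_force: [-0.1, 0.3, -0.2]
finger_gap: 0.0344
```

```bash
cat >> h.py <<'E'
def chk(zt,r,h,lo,hi,x0=.4748,y0=.0190):
    "held ring's mask (hsv range): bbox centre vs model -> tool offset of ring; then shift to the bolt"
    a=read_camera("wrist");s=get_state();hsv=cv2.cvtColor(a,cv2.COLOR_BGR2HSV)
    m=cv2.inRange(hsv,np.array(lo),np.array(hi));m[:215]=0;m[:,:205]=0;m[:,305:]=0;m[305:]=0
    n,l,st,c=cv2.connectedComponentsWithStats(m);k=1+st[1:,4].argmax();b=st[k]
    cu,cv_=b[0]+b[2]/2-.5,b[1]+b[3]/2-.5
    mid=lambda x,y:np.mean(outline(zt,r,h,x,y),0)
    J=mid(.001,0)-mid(0,0);ox=(cv_-mid(0,0)[1])/J[1]*.001;oy=(cu-mid(0,0)[0])/((mid(0,.001)-mid(0,0))[0])*.001
    print("t",s["clock"],"tcp",s["tcp_pos"].round(4),"gap",s["finger_gap"],"v",np.abs(s["qvel"]).max().round(3),"box",b,"ring in tool mm",round(ox*1e3,1),round(oy*1e3,1))
    print("shift",delta(x0+ox,y0-oy,s["tcp_pos"][2],np.pi/2,s))
    return a
E
python3 - <<'E'
from h import *
cv2.imwrite("pics/w11.png",chk(-.004,.019,.007,(100,120,40),(130,255,255)))
E
```

```text
t 21.35 tcp [0.4755 0.0171 0.0924] gap 0.034677689174176934 v 0.005 box [ 218  215   74   75 4058] ring in tool mm 2.3 0.3
shift ([-0.15, 0.16, 0.0], [-0.0, 0.1, -0.2])
```

send_rows:
  series: [0,0.1,0.5,0,0,0,0,0,0.1,1,0,0,0,0,0,0.1,1.5,0,0,0,0,0,0.1,2,0,0,0,0,0,0.1,2.5,0,0,0,0,0,0.1,3.3,0,0,0,0,0,0.1,4.2,0,0,0,0,0,0.1,5,0,0,0,0,0,0.1,5,0,0,0,0,0,0.1,5,0,0,0,0]

```text
clock: 22.18
tcp_pos: [0.4745, 0.0191, 0.0411]
orientation: [-0.001, 0.001, 1.0, 0.0]
wrist_force: [0.9, 0.2, 0.1]
finger_gap: 0.0346
```

```bash
python3 - <<'E'
from h import *
a=read_camera("wrist");s=get_state();print(s["clock"],s["tcp_pos"],s["wrist_force"],s["finger_gap"])
cv2.imwrite("pics/w12.png",cv2.resize(a[150:310,180:330],None,fx=3.6,fy=3.6,interpolation=cv2.INTER_CUBIC))
E
```

```text
22.2333 [0.47503243 0.01904509 0.04163427] [ 0.9779102  -0.98526482 -0.40880304] 0.0347830698443928
```

send_rows:
  series: [0,0,0,0,0,0,0.7,0,0,0,0,0,0,0.7,0,0,0,0,0,0,0.7,0,0,-1,0,0,0,0.7,0,0,-4,0,0,0,1,0,0,-8,0,0,0,1,0.5,-3.5,-10,0,0,0,1,1,-7.5,-10,0,0,0,1,1.5,-11.5,-10,0,0,0,1,2,-15.5,-10,0,0,0,1]

```text
clock: 23.07
tcp_pos: [0.4552, -0.1375, 0.1432]
orientation: [0.001, 0.0, 1.0, -0.001]
wrist_force: [0.6, 0.2, -0.4]
finger_gap: 0.0852
```

send_rows:
  series: [0.3,-4,1,0,0,0,1,0.6,-8,2,0,0,0,1,0.9,-12,3,0,0,0,1,1,-15.6,5,0,0,0,1,1,-15.6,5.5,0,0,0,1,1,-15.6,5.5,0,0,0,1,1,-15.6,5.5,0,0,0,1,1,-15.6,5.5,0,0,0,1]

```text
clock: 23.73
tcp_pos: [0.4446, -0.2909, 0.0875]
orientation: [0.0, 0.001, 1.0, 0.0]
wrist_force: [-0.7, 0.1, -0.5]
finger_gap: 0.0851
```

```bash
python3 - <<'E'
from h import *
s=get_state();i=camera_info("wrist");print(s["clock"],s["tcp_pos"],np.abs(s["qvel"]).max());a=read_camera("wrist")
for z in (.007,.0035):print(find("wrist","disc1",z,i,n=4))
print("bush",find("wrist","bushing",.012,i,n=2))
s=get_state();print(s["tcp_pos"],delta(.4452,-.2923,.0026,np.pi/2,s))
b=read_camera("top");cv2.imwrite("pics/t2.png",cv2.resize(b[180:290,60:380],None,fx=2.5,fy=2.5,interpolation=cv2.INTER_CUBIC))
E
```

```text
23.7333 [ 0.44462185 -0.29087797  0.08747437] 0.01351880400300871
[(0.96, [444.6, -293.4], [225.1, 175.0, 51.5, 53.4], 1796)]
[(0.96, [445.8, -293.5], [225.1, 175.0, 51.5, 53.4], 1796)]
bush [(0.7, [525.3, -279.3], [254.0, 286.4, 28.3, 31.5], 773)]
[ 0.44511954 -0.29109766  0.08780382] ([0.0, -0.11, 8.52], [-0.0, 0.1, -0.0])
```

View pics/t2.png

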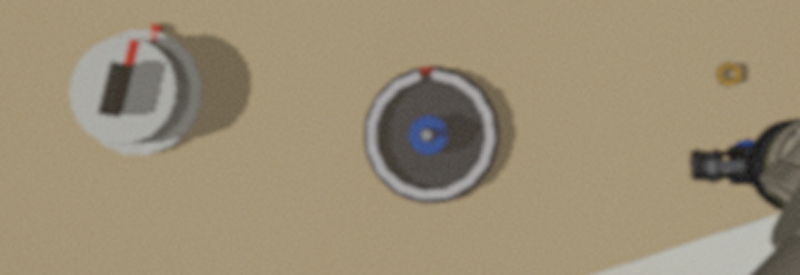

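send_rows:
  series: [0,-0.2,4,0,0,0,1,0,-0.2,7.5,0,0,0,1,0,-0.2,8.5,0,0,0,1,0,-0.2,8.5,0,0,0,1,0,-0.2,8.5,0,0,0,0,0,-0.2,8.5,0,0,0,0,0,-0.2,8.5,0,0,0,0,0,-0.2,8.5,0,0,0,0,0,-0.2,8.5,0,0,0,0,0,-0.2,8.5,0,0,0,0]

```text
clock: 24.82
tcp_pos: [0.4456, -0.2949, 0.0039]
orientation: [0.001, 0.001, 1.0, -0.001]
wrist_force: [-1.4, 1.8, 6.7]
finger_gap: 0.0349
```

send_rows:
  series: [0,0,0,0,0,0,0,0,0,-3,0,0,0,0,0,0,-7,0,0,0,0,0,0,-11,0,0,0,0,-0.3,4,-13,0,0,0,0,-0.7,8,-13,0,0,0,0,-1,12,-13,0,0,0,0,-1.4,16,-12,0,0,0,0,-1.8,20,-11,0,0,0,0,-2.2,24,-11,0,0,0,0]

```text
clock: 25.65
tcp_pos: [0.4662, -0.0521, 0.1116]
orientation: [-0.0, 0.002, 1.0, 0.0]
wrist_force: [-0.1, 0.3, -0.9]
finger_gap: 0.0342
```

send_rows:
  series: [-0.4,4,1,0,0,0,0,-0.7,7.2,2,0,0,0,0,-0.7,7.2,2,0,0,0,0,-0.7,7.2,2,0,0,0,0,-0.7,7.2,2,0,0,0,0,-0.7,7.2,2,0,0,0,0,-0.7,7.2,2,0,0,0,0,-0.7,7.2,2,0,0,0,0]

```text
clock: 26.32
tcp_pos: [0.4746, 0.0168, 0.0923]
orientation: [0.0, 0.002, 1.0, -0.0]
wrist_force: [-0.1, -0.9, -0.3]
finger_gap: 0.0346
```

```bash
python3 - <<'E'
from h import *
a=chk(-.004,.019,.007,(100,120,40),(130,255,255))
cv2.imwrite("pics/w13.png",cv2.resize(a[150:310,180:330],None,fx=3.6,fy=3.6,interpolation=cv2.INTER_CUBIC))
E
```

```text
t 26.3667 tcp [0.4745 0.0169 0.0922] gap 0.034658256360369885 v 0.006 box [ 218  215   74   77 4137] ring in tool mm 1.8 0.3
shift ([-0.2, 0.18, 0.0], [-0.0, 0.0, -0.3])
```

View pics/w13.png

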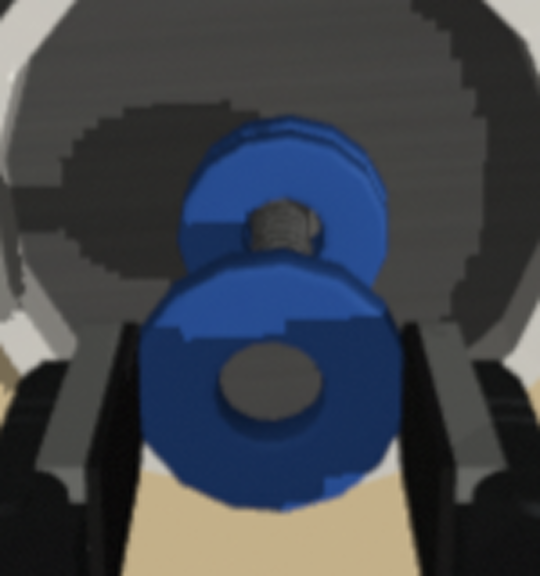

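send_rows:
  series: [-0.1,0.12,0.5,0,0,0,0,-0.1,0.12,1,0,0,0,0,-0.1,0.12,1.5,0,0,0,0,-0.1,0.12,2,0,0,0,0,-0.1,0.12,2.5,0,0,0,0,-0.1,0.12,3.2,0,0,0,0,-0.1,0.12,4,0,0,0,0,-0.1,0.12,4.4,0,0,0,0,-0.1,0.12,4.4,0,0,0,0,-0.1,0.12,4.4,0,0,0,0]

```text
clock: 27.2
tcp_pos: [0.4749, 0.0193, 0.0475]
orientation: [-0.0, 0.001, 1.0, 0.0]
wrist_force: [0.4, -0.2, -0.8]
finger_gap: 0.0343
```

```bash
python3 - <<'E'
from h import *
a=read_camera("wrist");s=get_state();print(s["clock"],s["tcp_pos"],s["wrist_force"],s["finger_gap"])
E
```

```text
27.25 [0.47524661 0.01923511 0.04787894] [ 0.16989763 -0.25750698 -0.57564234] 0.03394827723898711
```

send_rows:
  series: [0,0,0,0,0,0,0.7,0,0,0,0,0,0,0.7,0,0,0,0,0,0,0.7,0,0,-1,0,0,0,0.7,0,0,-4,0,0,0,1,0,0,-8,0,0,0,1,-0.7,-3.5,-9,0,0,0,1,-1.4,-7.5,-9,0,0,0,1,-2.1,-11.5,-9,0,0,0,1,-2.8,-15.5,-9,0,0,0,1]

```text
clock: 28.08
tcp_pos: [0.5035, -0.1374, 0.139]
orientation: [0.001, 0.001, 1.0, -0.0]
wrist_force: [-0.2, 0.4, 0.5]
finger_gap: 0.0854
```

send_rows:
  series: [-0.7,-4,1,0,0,0,1,-1.4,-8,2,0,0,0,1,-2.1,-12,3,0,0,0,1,-2.4,-14.3,5,0,0,0,1,-2.4,-14.3,5.5,0,0,0,1,-2.4,-14.3,5.5,0,0,0,1,-2.4,-14.3,5.5,0,0,0,1,-2.4,-14.3,5.5,0,0,0,1]

```text
clock: 28.75
tcp_pos: [0.5266, -0.2779, 0.0836]
orientation: [0.0, 0.001, 1.0, 0.0]
wrist_force: [0.2, 0.3, -0.4]
finger_gap: 0.0853
```

```bash
python3 - <<'E'
from h import *
s=get_state();i=camera_info("wrist");print(s["clock"],s["tcp_pos"],np.abs(s["qvel"]).max());a=read_camera("wrist")
for z in (.012,.006):print(find("wrist","bushing",z,i,n=4))
print(find("wrist","disc1",.007,i,n=3))
s=get_state();print(s["tcp_pos"],delta(.526,-.279,.004,np.pi/2,s))
E
```

```text
28.75 [ 0.52661132 -0.27789473  0.08360725] 0.014046244886952546
[(0.55, [527.4, -278.2], [238.0, 190.2, 33.7, 35.9], 766)]
[(0.55, [529.6, -278.2], [238.0, 190.2, 33.7, 35.9], 766)]
[]
[ 0.52708458 -0.278152    0.08400111] ([0.12, -0.08, 8.0], [-0.0, 0.1, -0.1])
```

send_rows:
  series: [-0.1,0,4,0,0,0,1,-0.1,0,7,0,0,0,1,-0.1,0,7.9,0,0,0,1,-0.1,0,7.9,0,0,0,1,-0.1,0,7.9,0,0,0,0,-0.1,0,7.9,0,0,0,0,-0.1,0,7.9,0,0,0,0,-0.1,0,7.9,0,0,0,0,-0.1,0,7.9,0,0,0,0,-0.1,0,7.9,0,0,0,0]

```text
clock: 29.78
tcp_pos: [0.5283, -0.2795, 0.0053]
orientation: [0.001, 0.001, 1.0, -0.001]
wrist_force: [-1.4, -0.4, 5.0]
finger_gap: 0.0218
```

send_rows:
  series: [0,0,0,0,0,0,0,0,0,0,0,0,0,0,0,0,-3,0,0,0,0,0,0,-7,0,0,0,0,0,0,-11,0,0,0,0,0.7,4,-13,0,0,0,0,1.4,8,-13,0,0,0,0,2,12,-13,0,0,0,0,2.7,16,-12,0,0,0,0,3.4,20,-11,0,0,0,0]

```text
clock: 30.62
tcp_pos: [0.4944, -0.0788, 0.1153]
orientation: [0.001, 0.002, 1.0, -0.0]
wrist_force: [0.7, 1.4, -0.5]
finger_gap: 0.0217
```

send_rows:
  series: [0.7,4,1,0,0,0,0,1.4,8,2,0,0,0,0,1.9,9.8,2,0,0,0,0,1.9,9.8,2,0,0,0,0,1.9,9.8,2,0,0,0,0,1.9,9.8,2,0,0,0,0,1.9,9.8,2,0,0,0,0,1.9,9.8,2,0,0,0,0]

```text
clock: 31.28
tcp_pos: [0.4762, 0.0168, 0.0945]
orientation: [0.0, 0.002, 1.0, -0.0]
wrist_force: [-0.4, -0.3, 0.0]
finger_gap: 0.0218
```

```bash
python3 - <<'E'
from h import *
a=read_camera("wrist");s=get_state();print(s["tcp_pos"],s["finger_gap"],np.abs(s["qvel"]).max(),delta(.4748,.019,.09,np.pi/2,s))
cv2.imwrite("pics/w14.png",cv2.resize(a[150:310,180:330],None,fx=3.6,fy=3.6,interpolation=cv2.INTER_CUBIC))
for x in(-.002,0,.002): print(x,(np.array(outline(-.007,.0115,.012,x))-[180,150])*3.6)
E
```

```text
[0.47601744 0.01682273 0.09443857] 0.021546449546340815 0.004201140859064273 ([0.12, 0.22, 0.44], [-0.0, 0.0, -0.3])
-0.002 [[181.35686668 301.77120428]
 [360.40861985 500.631647  ]]
0 [[181.00857871 288.18755077]
 [360.7655968  487.40284376]]
0.002 [[180.65731271 274.50166095]
 [361.1256305  474.07289831]]
```

View pics/w14.png

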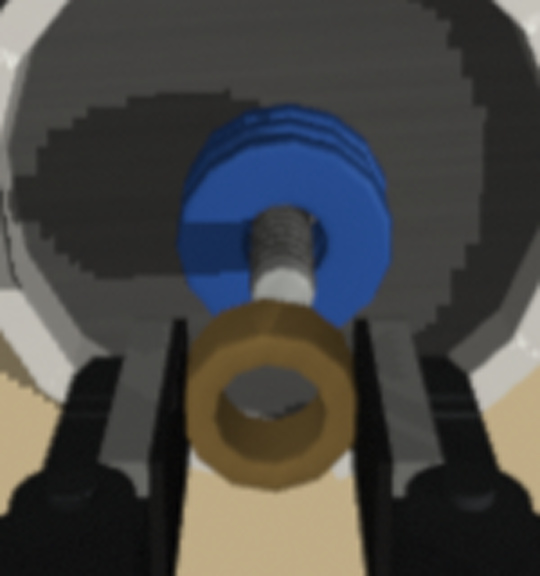

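send_rows:
  series: [0.15,0.15,0.3,0,0,0,0,0.15,0.15,0.8,0,0,0,0,0.15,0.15,1.3,0,0,0,0,0.15,0.15,1.8,0,0,0,0,0.15,0.15,2.3,0,0,0,0,0.15,0.15,2.8,0,0,0,0,0.15,0.15,3.3,0,0,0,0,0.15,0.15,3.8,0,0,0,0,0.15,0.15,3.8,0,0,0,0,0.15,0.15,3.8,0,0,0,0]

```text
clock: 32.17
tcp_pos: [0.4736, 0.0196, 0.0558]
orientation: [-0.0, 0.001, 1.0, 0.0]
wrist_force: [0.1, -0.4, -0.2]
finger_gap: 0.022
```

```bash
python3 - <<'E'
from h import *
a=read_camera("wrist");s=get_state();print(s["clock"],s["tcp_pos"],s["wrist_force"],s["finger_gap"])
i=camera_info("top");b=read_camera("top")
print(find("top","lid",.02,i))
hsv=cv2.cvtColor(b,cv2.COLOR_BGR2HSV)
red=((hsv[...,0]<8)|(hsv[...,0]>173))&(hsv[...,1]>140);red[:185]=0
n,l,st,c=cv2.connectedComponentsWithStats(red.astype(np.uint8))
for k in range(1,n): print("red",st[k],c[k],"z.064",back("top",[c[k]],.064)[0].round(4),"z.014",back("top",[c[k]],.014)[0].round(4))
E
```

```text
32.2167 [0.47392365 0.01952919 0.05615625] [ 0.25035726  0.75479474 -0.21597529] 0.021366302846867573
[(0.58, [551.3, 326.2], [79.9, 176.4, 56.2, 51.0], 2060)]
red [105 185   4   9  19] [106.42105263 189.10526316] z.064 [0.5846 0.317  0.064 ] z.014 [0.5895 0.3343 0.014 ]
red [418 225   1   1   1] [418. 225.] z.064 [ 0.4857 -0.4239  0.064 ] z.014 [ 0.4862 -0.4395  0.014 ]
red [447 227   1   1   1] [447. 227.] z.064 [ 0.4799 -0.4909  0.064 ] z.014 [ 0.4802 -0.5095  0.014 ]
red [424 243   1   1   1] [424. 243.] z.064 [ 0.4436 -0.4355  0.064 ] z.014 [ 0.4422 -0.4517  0.014 ]
red [457 252   1   1   1] [457. 252.] z.064 [ 0.4216 -0.5104  0.064 ] z.014 [ 0.4193 -0.5298  0.014 ]
red [459 257   2   2   2] [459.5 257.5] z.064 [ 0.4089 -0.5153  0.064 ] z.014 [ 0.406 -0.535  0.014]
red [465 267   1   1   1] [465. 267.] z.064 [ 0.387  -0.5265  0.064 ] z.014 [ 0.3831 -0.5467  0.014 ]
red [489 322   1   1   1] [489. 322.] z.064 [ 0.2623 -0.5725  0.064 ] z.014 [ 0.2529 -0.5947  0.014 ]
red [491 322   1   1   1] [491. 322.] z.064 [ 0.2623 -0.577   0.064 ] z.014 [ 0.2529 -0.5994  0.014 ]
red [484 325   1   1   1] [484. 325.] z.064 [ 0.2557 -0.5608  0.064 ] z.014 [ 0.2461 -0.5825  0.014 ]
red [491 324   1   1   1] [491. 324.] z.064 [ 0.2578 -0.5767  0.064 ] z.014 [ 0.2482 -0.5991  0.014 ]
red [490 326   1   1   1] [490. 326.] z.064 [ 0.2534 -0.5741  0.064 ] z.014 [ 0.2436 -0.5964  0.014 ]
red [494 327   1   1   1] [494. 327.] z.064 [ 0.2511 -0.5829  0.064 ] z.014 [ 0.2412 -0.6056  0.014 ]
red [499 326   1   1   1] [499. 326.] z.064 [ 0.2532 -0.5943  0.064 ] z.014 [ 0.2434 -0.6175  0.014 ]
red [485 329   1   1   1] [485. 329.] z.064 [ 0.2468 -0.5624  0.064 ] z.014 [ 0.2368 -0.5842  0.014 ]
red [489 329   1   1   1] [489. 329.] z.064 [ 0.2468 -0.5714  0.064 ] z.014 [ 0.2367 -0.5935  0.014 ]
red [500 331   1   1   1] [500. 331.] z.064 [ 0.2421 -0.5958  0.064 ] z.014 [ 0.2318 -0.619   0.014 ]
```

send_rows:
  series: [0,0,0,0,0,0,0.6,0,0,0,0,0,0,0.6,0,0,0,0,0,0,0.6,0,0,-1,0,0,0,0.6,0,0,-4,0,0,0,1,0,0,-8,0,0,0,1,0,0,-12,0,0,0,1,0,0,-14,0,0,0,1,0,0,-14,0,0,0,1,0,0,-14,0,0,0,1]

```text
clock: 33.15
tcp_pos: [0.4751, 0.0194, 0.1977]
orientation: [0.002, 0.001, 1.0, -0.0]
wrist_force: [-0.5, -0.1, -0.4]
finger_gap: 0.0852
```

```bash
python3 - <<'E'
from h import *
s=get_state();i=camera_info("wrist");a=read_camera("wrist");print(s["tcp_pos"],np.abs(s["qvel"]).max())
np.save("w15.npy",a);cv2.imwrite("pics/w15.png",a)
hsv=cv2.cvtColor(a,cv2.COLOR_BGR2HSV)
red=((hsv[...,0]<8)|(hsv[...,0]>173))&(hsv[...,1]>140)
n,l,st,c=cv2.connectedComponentsWithStats(red.astype(np.uint8))
for k in range(1,n):
    if st[k,4]>8: print("red",st[k],c[k],back("wrist",[c[k]],.01,i)[0].round(4))
print("bush",find("wrist","bushing",.059,i),"holder",find("wrist","holder",.02,i))
print("bolt tip px expected",proj("wrist",[.4747,.0193,.07],i))
E
```

```text
[0.47506893 0.01935979 0.19767877] 0.05947827134718497
red [253 219  11   9  77] [257.72727273 222.90909091] [0.5379 0.0227 0.01  ]
red [499 283  13   9  57] [505.96491228 287.03508772] [0.6181 0.308  0.01  ]
bush [(0.65, [473.9, 19.7], [242.6, 163.8, 26.3, 32.3], 422)] holder [(0.66, [468.1, 18.9], [188.7, 98.7, 132.7, 131.5], 12070)]
bolt tip px expected [[254.2708959  182.17471941]]
```

send_rows:
  series: [-0.3,4,0,0,0,0,1,-0.6,8,-1,0,0,0,1,-0.9,12,-2,0,0,0,1,-1.2,16,-2.5,0,0,0,1,-1.5,20,-2.5,0,0,0,1,-1.6,24,-2.5,0,0,0,1,-1.6,26,-2.5,0,0,0,1,-1.6,26,-2.5,0,0,0,1,-1.6,26,-2.5,0,0,0,1,-1.6,26,-2.5,0,0,0,1]

```text
clock: 34.13
tcp_pos: [0.4898, 0.2787, 0.2198]
orientation: [-0.001, 0.001, 1.0, -0.001]
wrist_force: [0.4, 0.1, 0.1]
finger_gap: 0.0853
```

```bash
python3 - <<'E'
from h import *
s=get_state();i=camera_info("wrist");a=read_camera("wrist");print(s["tcp_pos"],np.abs(s["qvel"]).max())
b=np.load("w15.npy")
cv2.imwrite("pics/w16.png",np.hstack([cv2.resize(a,(480,360)),cv2.resize(b[100:320,160:350],(311,360),interpolation=cv2.INTER_CUBIC)]))
hsv=cv2.cvtColor(a,cv2.COLOR_BGR2HSV)
red=((hsv[...,0]<8)|(hsv[...,0]>173))&(hsv[...,1]>140)
n,l,st,c=cv2.connectedComponentsWithStats(red.astype(np.uint8))
for k in range(1,n):
    if st[k,4]>8: print("red",st[k],c[k],"z.064",back("wrist",[c[k]],.064,i)[0].round(4),"z.01",back("wrist",[c[k]],.01,i)[0].round(4))
drk=(hsv[...,2]<60).astype(np.uint8)
n,l,st,c=cv2.connectedComponentsWithStats(drk)
for k in range(1,n):
    if st[k,4]>200:
        v,u=np.nonzero(l==k);print("dark",st[k],c[k],cv2.minAreaRect(np.c_[u,v].astype(np.float32)))
print("lid",find("wrist","lid",.064,i))
E
```

```text
[0.48979631 0.27869323 0.2198138 ] 0.021080449374290454
red [ 23 202   4   7  14] [ 24.14285714 205.85714286] z.064 [0.5197 0.0578 0.064 ] z.01 [0.5391 0.0176 0.01  ]
red [ 31 206   5   3   9] [ 33.55555556 207.44444444] z.064 [0.5213 0.0665 0.064 ] z.01 [0.541  0.0278 0.01  ]
red [286 260  10  20 125] [290.88  271.328] z.064 [0.5915 0.3156 0.064 ] z.01 [0.6239 0.3222 0.01  ]
dark [   0   85   82  122 1266] [ 57.2985782 140.8056872] ((46.46281433105469, 137.3939208984375), (127.65265655517578, 58.81106185913086), 72.72825622558594)
dark [   0   99   58  109 3859] [ 26.65535113 154.80590827] ((28.5, 153.0), (108.0, 57.0), 90.0)
dark [    0   212   512   172 35119] [283.30254278 332.15373445] ((255.5, 297.5), (171.0, 511.0), 90.0)
dark [ 291  215   30   63 1162] [304.75387263 245.57142857] ((304.5917663574219, 246.0275421142578), (21.45530891418457, 61.77980041503906), 16.699243545532227)
dark [ 22 279  74  10 574] [ 59.14111498 284.04181185] ((58.5, 283.5), (9.0, 73.0), 90.0)
lid [(0.93, [538.0, 320.8], [240.8, 164.9, 116.4, 121.4], 10598)]
```

View pics/w16.png

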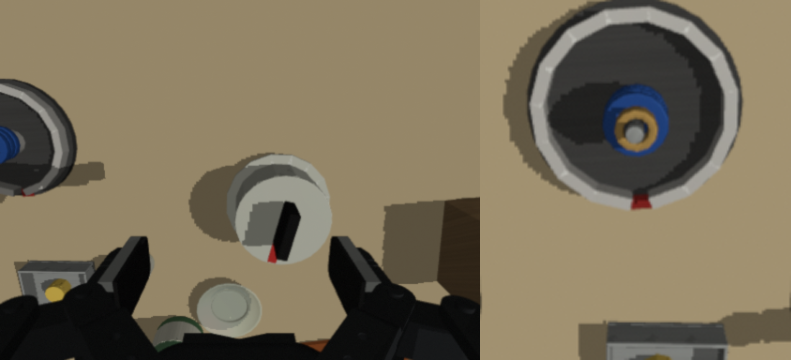

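```bash
cat >> h.py <<'E'
from scipy.optimize import minimize
def fithandle(a,i,g,roof=.064,top=.1,thr=60,rect=None):
    "fit handle box (x,y,yaw) to its dark mask in the wrist picture"
    hsv=cv2.cvtColor(a,cv2.COLOR_BGR2HSV)
    n,l,st,c=cv2.connectedComponentsWithStats((hsv[...,2]<thr).astype(np.uint8))
    pc=proj("wrist",[[g[0],g[1],(roof+top)/2]],i)[0]
    k=min((k for k in range(1,n) if 150<st[k,4]<9000),key=lambda k:np.hypot(*(c[k]-pc)))
    m=cv2.GaussianBlur((l==k).astype(np.float32),(0,0),1.5)
    S=4
    def pm(p):
        R2=np.array([[np.cos(p[2]),-np.sin(p[2])],[np.sin(p[2]),np.cos(p[2])]])
        P=[[*(R2@[sx*.025,sy*.006]+p[:2]),z] for sx in(-1,1) for sy in(-1,1) for z in(roof,top)]
        q=cv2.convexHull(((proj("wrist",P,i))*16).round().astype(np.int32))
        z=np.zeros(a.shape[:2],np.uint8);cv2.fillConvexPoly(z,q,255,cv2.LINE_AA,4);return cv2.GaussianBlur(z.astype(np.float32)/255,(0,0),1.5)
    f=lambda p:((pm(p)-m)**2).sum()
    r=minimize(f,g,method="Nelder-Mead",options=dict(initial_simplex=[np.array(g)+d for d in([0,0,0],[.008,0,0],[0,.008,0],[0,0,.25])],maxiter=250))
    return r.x,r.fun,(m**2).sum(),st[k]
E
python3 - <<'E'
from h import *
i=camera_info("wrist");a=read_camera("wrist");s=get_state();print(s["tcp_pos"])
x,f,m,st=fithandle(a,i,[.55,.33,-.3]);print("handle",x,f,m,st)
red=np.array([.5915,.3156]);print("yaw by red",np.arctan2(*(red-x[:2])[::-1]),np.linalg.norm(red-x[:2]))
print(delta(x[0],x[1],.15,x[2]+np.pi/2,s))
E
```

```text
[0.49052617 0.27806921 0.22088845]
handle [ 0.55295427  0.32512852 -0.16721621] 79.04498291015625 1034.143 [ 291  214   30   63 1159]
yaw by red -0.2423419590788234 0.039705998855859535
([-6.23, 4.74, 7.08], [-0.0, -0.0, 9.3])
```

send_rows:
  series: [-3,2.4,2,0,0,5,1,-6.2,4.7,4,0,0,10,1,-6.2,4.7,5,0,0,11,1,-6.2,4.7,5,0,0,11,1,-6.2,4.7,5,0,0,11,1,-6.2,4.7,5,0,0,11,1,-6.2,4.7,5,0,0,11,1,-6.2,4.7,5,0,0,11,1]

```text
clock: 34.95
tcp_pos: [0.5528, 0.3259, 0.1734]
orientation: [0.001, 0.097, 0.995, 0.001]
wrist_force: [-0.2, -0.5, -0.7]
finger_gap: 0.0855
```

```bash
python3 - <<'E'
from h import *
s=get_state();i=camera_info("wrist");a=read_camera("wrist");print(s["tcp_pos"],np.abs(s["qvel"]).max())
cv2.imwrite("pics/w17.png",a)
for t in(45,60,75):
    x,f,m,st=fithandle(a,i,[.553,.325,-.2],thr=t);print(t,"handle",x,f,m,st)
hsv=cv2.cvtColor(a,cv2.COLOR_BGR2HSV)
red=((hsv[...,0]<8)|(hsv[...,0]>173))&(hsv[...,1]>140)
n,l,st,c=cv2.connectedComponentsWithStats(red.astype(np.uint8))
for k in range(1,n):
    if st[k,4]>20:
        w=back("wrist",[c[k]],.064,i)[0];print("red",st[k],w.round(4),np.arctan2(*(w[:2]-x[:2])[::-1]))
print(delta(x[0],x[1],.15,x[2]+np.pi/2,s))
E
```

```text
[0.55277528 0.32593991 0.17335055] 0.0056360044224215075
45 handle [ 0.55287249  0.32573702 -0.21186293] 110.83723449707031 1018.83856 [ 246  161   17   75 1164]
60 handle [ 0.55307603  0.32550486 -0.21820683] 79.13115692138672 1079.321 [ 245  160   19   77 1227]
75 handle [ 0.55278347  0.32550004 -0.22692888] 52.96961975097656 1130.9977 [ 245  160   19   77 1280]
red [247 236  11  10 108] [0.5966 0.3155 0.064 ] -0.2235764351859508
([-0.0, -0.05, 2.34], [0.1, 0.1, 1.9])
```

View pics/w17.png

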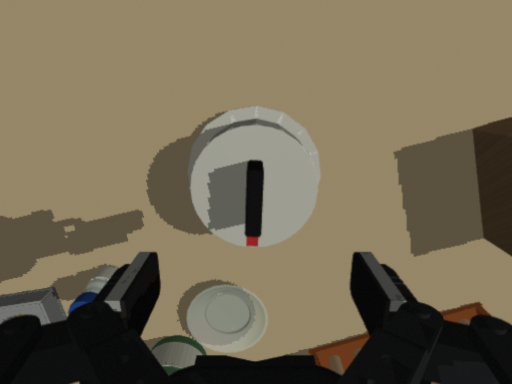

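send_rows:
  series: [0,-0.05,3,0,0,2,1,0,-0.05,6,0,0,2,1,0,-0.05,9,0,0,2,1,0,-0.05,10.4,0,0,2,1,0,-0.05,10.4,0,0,2,1,0,-0.05,10.4,0,0,2,1,0,-0.05,10.4,0,0,2,1,0,-0.05,10.4,0,0,2,1,0,-0.05,10.4,0,0,2,1]
  newtons: 40

```text
clock: 35.75
tcp_pos: [0.5538, 0.3264, 0.0693]
orientation: [0.002, 0.114, 0.993, 0.001]
wrist_force: [0.1, 0.3, 0.9]
finger_gap: 0.0856
```

```bash
python3 - <<'E'
from h import *
s=get_state();print(s["clock"],s["tcp_pos"],s["joint_pos"],s["wrist_force"],delta(.5529,.3256,.0695,-.222+np.pi/2,s))
i=camera_info("wrist");a=read_camera("wrist");x=fithandle(a,i,[.553,.3256,-.22],thr=65);print(x)
E
```

```text
35.75 [0.5538473  0.32636535 0.06932901] [ 4.07687532e-01  5.26013864e-01 -3.70884620e-02  1.00414046e+00
  7.65635202e-05  6.36967067e-01] [0.13413505 0.32171497 0.90494914] ([0.07, -0.1, -0.02], [0.1, 0.2, -0.4])
(array([ 0.55301011,  0.32575008, -0.22554908]), np.float64(228.20648193359375), np.float32(3704.3062), array([ 236,  205,   32,  137, 3971], dtype=int32))
```

send_rows:
  series: [0.07,-0.1,0,0,0,0,1,0.07,-0.1,0,0,0,0,0,0.07,-0.1,0,0,0,0,0,0.07,-0.1,0,0,0,0,0,0.07,-0.1,0,0,0,0,0,0.07,-0.1,0,0,0,0,0,0.07,-0.1,0,0,0,0,0,0.07,-0.1,0,0,0,0,0]
  newtons: 40

```text
clock: 36.47
tcp_pos: [0.5517, 0.3251, 0.0671]
orientation: [-0.0, 0.114, 0.993, 0.0]
wrist_force: [0.8, 0.6, 0.2]
finger_gap: 0.0115
```

```bash
python3 - <<'E'
from h import *
s=get_state();print(s["clock"],s["tcp_pos"],s["finger_gap"],s["wrist_force"],delta(.5530,.3257,.165,-.222+np.pi/2,s),delta(.4747,.0193,.165,-.25+np.pi/2,s))
E
```

```text
36.4667 [0.55172975 0.32513507 0.06712341] 0.011509842990479732 [0.80415603 0.56092065 0.17131093] ([-0.11, 0.09, -9.79], [0.0, -0.0, -0.4]) ([0.55, -31.53, -9.8], [0.0, -0.0, 1.2])
```

send_rows:
  series: [0,0,-3,0,0,0,0,0,0,-7,0,0,0,0,0,0,-9.8,0,0,0.5,0,0,-3.5,-10,0,0,1,0,0.1,-7.5,-10,0,0,1,0,0.2,-11.5,-10,0,0,1,0,0.2,-15.5,-10,0,0,1,0,0.3,-19.5,-10,0,0,1,0,0.4,-23.5,-10,0,0,1,0,0.5,-27.5,-10,0,0,1,0]

```text
clock: 37.3
tcp_pos: [0.4829, 0.0568, 0.1667]
orientation: [-0.0, 0.123, 0.992, -0.0]
wrist_force: [1.4, -0.6, -3.7]
finger_gap: 0.0112
```

send_rows:
  series: [0.1,-3,0,0,0,0,0,0.1,-4,0,0,0,0,0,0.1,-4,0,0,0,0,0,0.1,-4,0,0,0,0,0,0.1,-4,0,0,0,0,0,0.1,-4,0,0,0,0,0,0.1,-4,0,0,0,0,0,0.1,-4,0,0,0,0,0]

```text
clock: 37.97
tcp_pos: [0.4737, 0.0207, 0.1671]
orientation: [-0.0, 0.122, 0.993, 0.0]
wrist_force: [0.5, 0.1, -3.0]
finger_gap: 0.0106
```

```bash
python3 - <<'E'
from h import *
for k in range(4):
    s=get_state();i=camera_info("wrist");a=read_camera("wrist")
    print(s["clock"],s["tcp_pos"],s["finger_gap"],s["wrist_force"])
hsv=cv2.cvtColor(a,cv2.COLOR_BGR2HSV)
red=((hsv[...,0]<8)|(hsv[...,0]>173))&(hsv[...,1]>140)
n,l,st,c=cv2.connectedComponentsWithStats(red.astype(np.uint8))
zr=s["tcp_pos"][2]-.068+.064
for k in range(1,n):
    if st[k,4]>15:print("red",st[k],c[k],back("wrist",[c[k]],zr,i)[0].round(4),back("wrist",[c[k]],.01,i)[0].round(4))
# roof circle: bright mask outline
d=silhouettes("wrist","lid")
if d: print(d[0]["p"],d[0]["box"])
print(delta(.4747,.0193,.165,-.25+np.pi/2,s))
cv2.imwrite("pics/w18.png",a)
E
```

```text
37.9667 [0.47370349 0.02071936 0.16705773] 0.010592872028053793 [ 0.50068446  0.11136581 -2.95365287]
38.0167 [0.47368782 0.02057938 0.16710004] 0.011115221091772936 [ 0.08365662 -0.04487816 -2.80355365]
38.0667 [0.4736348  0.02045056 0.16710607] 0.01164894498967967 [-0.45225131  0.11997225 -2.78420433]
38.1167 [0.47358499 0.02029523 0.16712849] 0.011195913877486054 [-0.28612196  0.04692263 -3.34429665]
0.66 [150.4, 119.1, 209.4, 230.8]
([-0.13, -0.07, 0.21], [0.0, -0.0, 0.2])
```

```bash
python3 - <<'E'
from h import *
a=read_camera("wrist");d=silhouettes("wrist","lid")[0]
s=get_state();i=camera_info("wrist");print(s["tcp_pos"])
hsv=cv2.cvtColor(a,cv2.COLOR_BGR2HSV)
for u in(245,250,255,260,265): print(u,[int(x) for x in a[112:128,u].mean(1)],np.nonzero(d["pixels"][:,u])[0][:1])
Rt=rot(s["orientation"])
for ox in(-.002,0,.002): 
    t=np.linspace(-1,1,41)
    for zt in(.058,.055):
        P=s["tcp_pos"]+Rt.apply(np.c_[ox+.062*np.cos(t),.062*np.sin(t),np.full(41,zt)]);q=proj("wrist",P,i);print(ox,zt,q[20],q[:,1].min())
E
```

```text
[0.47359186 0.01987565 0.16722344]
245 [171, 167, 166, 167, 168, 158, 153, 167, 171, 172, 171, 171, 171, 171, 171, 171] [119]
250 [168, 168, 168, 166, 154, 151, 166, 171, 171, 172, 171, 171, 171, 171, 171, 171] [118]
255 [168, 168, 167, 160, 153, 161, 170, 171, 172, 175, 182, 187, 182, 173, 173, 178] [117]
260 [168, 168, 168, 167, 158, 152, 164, 170, 171, 171, 171, 171, 172, 171, 172, 171] [118]
265 [167, 167, 167, 167, 166, 159, 154, 164, 171, 171, 172, 171, 171, 171, 172, 171] [119]
-0.002 0.058 [254.0254179  118.55830107] 118.55830106713906
-0.002 0.055 [254.01305864 119.01414803] 119.01414802987708
0 0.058 [254.02240115 115.1082493 ] 115.10824930272736
0 0.055 [254.0099577  115.51419428] 115.51419427761718
0.002 0.058 [254.01936395 111.63627071] 111.63627071368398
0.002 0.055 [254.00683544 111.99166684] 111.99166683837181
```

send_rows:
  series: [-0.05,0,2,0,0,0,0,-0.05,0,4,0,0,0,0,-0.05,0,6,0,0,0,0,-0.05,0,6.8,0,0,0,0,-0.05,0,6.8,0,0,0,0,-0.05,0,6.8,0,0,0,0,-0.05,0,6.8,0,0,0,0,-0.05,0,6.8,0,0,0,0,-0.05,0,6.8,0,0,0,0,-0.05,0,6.8,0,0,0,0]

```text
clock: 39.15
tcp_pos: [0.4747, 0.0196, 0.1]
orientation: [0.001, 0.123, 0.992, 0.0]
wrist_force: [-0.7, -0.0, -3.2]
finger_gap: 0.0115
```

```bash
python3 - <<'E'
from h import *
for k in range(2):
    s=get_state();a=read_camera("wrist");print(s["clock"],s["tcp_pos"],s["wrist_force"])
print(delta(.4740,.0194,.09,-.25+np.pi/2,s))
E
```

```text
39.15 [0.47465203 0.01960018 0.10003546] [-0.70883915 -0.04464706 -3.24627856]
39.2 [0.47448448 0.0196219  0.09984655] [ 0.22854159 -0.37327935 -2.95642426]
([0.04, -0.03, 0.98], [0.0, 0.1, 0.2])
```

send_rows:
  series: [0.03,0,0.3,0,0,0,0,0.03,0,0.6,0,0,0,0,0.03,0,0.8,0,0,0,0,0.03,0,0.9,0,0,0,0,0.03,0,1,0,0,0,0,0.03,0,1,0,0,0,0,0.03,0,1,0,0,0,0]

```text
clock: 39.83
tcp_pos: [0.4737, 0.0198, 0.0891]
orientation: [-0.0, 0.123, 0.992, 0.0]
wrist_force: [-0.2, -0.2, -2.3]
finger_gap: 0.0111
```

send_rows:
  series: [0,0,0.05,0,0,0,0,0,0,0.1,0,0,0,0,0,0,0.15,0,0,0,0,0,0,0.15,0,0,0,0]

```text
clock: 40.17
tcp_pos: [0.4738, 0.0197, 0.088]
orientation: [0.0, 0.123, 0.992, 0.0]
wrist_force: [-1.6, -0.8, -2.4]
finger_gap: 0.0117
```

```bash
python3 - <<'E'
from h import *
for k in range(2):
    s=get_state();a=read_camera("wrist");print(s["clock"],s["tcp_pos"],s["wrist_force"],s["ft_torque"])
E
```

```text
40.1667 [0.47384787 0.01974341 0.08797015] [-1.64015216 -0.79601799 -2.37841795] [0.00376481 0.11569364 0.00121872]
40.2167 [0.47382073 0.01975888 0.08794124] [-1.00110197  0.2265562  -0.95669366] [0.02655573 0.10511221 0.02032217]
```

send_rows:
  series: [0,0,0.05,0,0,0,0,0,0,0.1,0,0,0,0,0,0,0.15,0,0,0,0,0,0,0.15,0,0,0,0]

```text
clock: 40.6
tcp_pos: [0.4736, 0.0198, 0.0876]
orientation: [0.0, 0.123, 0.992, 0.0]
wrist_force: [-7.5, 1.0, 11.6]
finger_gap: 0.0119
```

```bash
python3 - <<'E'
from h import *
for k in range(2):
    s=get_state();a=read_camera("wrist");print(s["clock"],s["tcp_pos"],s["wrist_force"],s["ft_torque"])
E
```

```text
40.6 [0.47364815 0.01983339 0.08761792] [-7.54704273  1.00209471 11.57258775] [ 0.04492168  0.87604803 -0.06229238]
40.65 [0.473617   0.01985148 0.08761087] [-6.22205664  1.01014162 11.86806899] [ 0.0815583   0.90389987 -0.03084155]
```

send_rows:
  series: [0,0,-0.1,0,0,0,0,0,0,-0.1,0,0,0,0.17,0,0,-0.1,0,0,0,0.17,0,0,-0.1,0,0,0,0.17,0,0,-0.1,0,0,0,0.17,0,0,-0.1,0,0,0,0.17,0,0,-0.1,0,0,0,0.17,0,0,-0.1,0,0,0,0.17]

```text
clock: 41.37
tcp_pos: [0.4738, 0.0197, 0.0871]
orientation: [-0.0, 0.123, 0.992, 0.0]
wrist_force: [-0.5, -0.7, -0.0]
finger_gap: 0.0146
```

```bash
python3 - <<'E'
from h import *
s=get_state();i=camera_info("wrist");a=read_camera("wrist");print(s["clock"],s["tcp_pos"],s["wrist_force"],s["finger_gap"],s["joint_pos"][5])
b=read_camera("scene")
c=cv2.resize(b[130:210,200:290],(450,400),interpolation=cv2.INTER_CUBIC)
cv2.imwrite("pics/w19.png",np.hstack([a[:400,100:420],cv2.copyMakeBorder(c,0,0,0,0,0)[:384]]))
np.save("rest.npy",a)
E
```

```text
41.3667 [0.47377537 0.01972125 0.08712705] [-0.46047868 -0.65999952 -0.03278628] 0.014632223565525003 0.11887813129084075
```

send_rows:
  series: [0,0,0,0,0,-3,0.17,0,0,0,0,0,-6,0.17,0,0,0,0,0,-9,0.17,0,0,0,0,0,-12,0.17,0,0,0,0,0,-15,0.17,0,0,0,0,0,-16,0.17,0,0,0,0,0,-16,0.17]

```text
clock: 42.05
tcp_pos: [0.4737, 0.0197, 0.0872]
orientation: [-0.0, -0.016, 1.0, 0.0]
wrist_force: [0.3, 0.2, -0.2]
finger_gap: 0.0148
```

```bash
cat >> h.py <<'E'
def st():
    s=get_state();a=read_camera("wrist");d=silhouettes("wrist","lid");y=rot(s["orientation"]).apply([0,1,0])
    print(s["clock"],s["tcp_pos"].round(4),"yaw",round(np.arctan2(y[1],y[0])-np.pi/2,3),"F",s["wrist_force"].round(1),"T",s["ft_torque"].round(2),s["finger_gap"].round(4))
    if d:
        m=d[0]["pixels"];print("lid box",d[0]["box"],"near edge",[int(np.nonzero(m[:,u])[0][0]) for u in(235,255,275)])
    return a
E
python3 - <<'E'
from h import *
cv2.imwrite("pics/w20.png",st())
E
```

```text
Traceback (most recent call last):
  File "h.py", line 77, in st
    print(s["clock"],s["tcp_pos"].round(4),"yaw",round(np.arctan2(y[1],y[0])-np.pi/2,3),"F",s["wrist_force"].round(1),"T",s["ft_torque"].round(2),s["finger_gap"].round(4))
                                                                                                                                                  ^^^^^^^^^^^^^^^^^^^^^
AttributeError: 'float' object has no attribute 'round'
```

send_rows:
  series: [0,0,0,0,0,-2,0.17,0,0,0,0,0,-4,0.17,0,0,0,0,0,-6,0.17,0,0,0,0,0,-6,0.17,0,0,0,0,0,-6,0.17]

```text
clock: 42.57
tcp_pos: [0.4738, 0.0199, 0.0872]
orientation: [0.0, -0.068, 0.998, 0.0]
wrist_force: [-0.4, -0.0, 0.6]
finger_gap: 0.0143
```

```bash
sed -i 's/s\["finger_gap"\].round(4)/s["finger_gap"]/' h.py; python3 - <<'E'
from h import *
cv2.imwrite("pics/w20.png",st())
E
```

```text
42.5667 [0.4738 0.0199 0.0872] yaw 0.136 F [-0.4 -0.   0.6] T [ 0.12 -0.04  0.03] 0.014318833657649818
lid box [154.1, 117.8, 202.2, 221.9] near edge [119, 117, 119]
```

send_rows:
  series: [0,0,0,0,0,-1,0.17,0,0,0,0,0,-2,0.17,0,0,0,0,0,-2,0.17,0,0,0,0,0,-2,0.17]

```text
clock: 43.0
tcp_pos: [0.4738, 0.0197, 0.0872]
orientation: [0.0, -0.086, 0.996, -0.0]
wrist_force: [-0.2, 0.7, -1.1]
finger_gap: 0.0144
```

```bash
python3 - <<'E'
from h import *
cv2.imwrite("pics/w21.png",st())
E
```

```text
43.0 [0.4738 0.0197 0.0872] yaw 0.172 F [-0.2  0.7 -1.1] T [ 0.03 -0.04 -0.05] 0.014389712461258568
lid box [152.9, 113.6, 203.9, 225.7] near edge [118, 118, 119]
```

send_rows:
  series: [0,0,0,0,0,-1,0.17,0,0,0,0,0,-2,0.17,0,0,0,0,0,-2,0.17,0,0,0,0,0,-2,0.17]

```text
clock: 43.43
tcp_pos: [0.474, 0.0192, 0.0874]
orientation: [0.0, -0.103, 0.995, -0.001]
wrist_force: [0.3, -3.4, 0.4]
finger_gap: 0.0147
```

```bash
python3 - <<'E'
from h import *
a=st();i=camera_info("wrist");np.save("now.npy",a)
b=read_camera("scene");t=read_camera("top")
d=silhouettes("scene","lid");print(d[0]["p"],d[0]["box"])
cv2.imwrite("pics/m.png",np.vstack([np.hstack([np.load("rest.npy")[100:350,130:380],a[100:350,130:380]]),np.hstack([cv2.resize(b[140:200,210:280],(292,250),interpolation=cv2.INTER_CUBIC),cv2.resize(t[200:270,198:256],(208,250),interpolation=cv2.INTER_CUBIC)])]))
E
```

```text
43.4333 [0.474  0.0192 0.0874] yaw 0.206 F [ 0.3 -3.4  0.4] T [-0.67 -0.12 -0.29] 0.014725316752908117
lid box [154.1, 118.1, 203.1, 220.6] near edge [118, 118, 119]
0.94 [227.4, 148.1, 38.0, 33.3]
```

View pics/m.png

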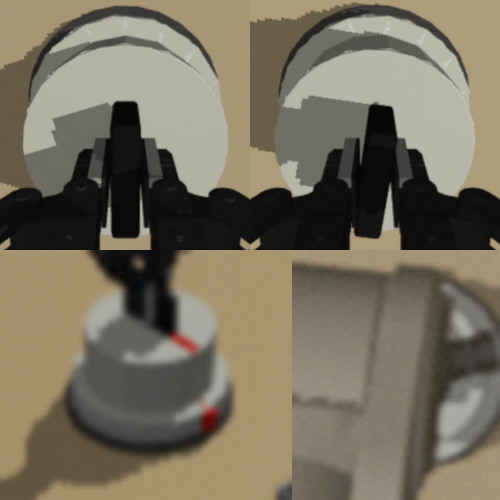

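send_rows:
  series: [0,0,0,0,0,3,0.17,0,0,0,0,0,6,0.17,0,0,0,0,0,6,0.25,0,0,0,0,0,6,0.5,0,0,0,0,0,6,0.8,0,0,0,0,0,6,1,0,0,-2,0,0,6,1,0,0,-5,0,0,6,1,0,0,-9,0,0,6,1,0,0,-9,0,0,6,1]

```text
clock: 44.52
tcp_pos: [0.4774, 0.0195, 0.1838]
orientation: [0.005, -0.052, 0.999, -0.001]
wrist_force: [1.9, 0.0, 1.4]
finger_gap: 0.0852
```

send_rows:
  series: [0,0,0,0,0,0,1,0,0,0,0,0,0,1,0,0,0,0,0,0,1,0,0,0,0,0,0,1,0,0,0,0,0,0,1]

```text
clock: 44.93
tcp_pos: [0.4729, 0.0198, 0.176]
orientation: [-0.001, -0.051, 0.999, 0.0]
wrist_force: [-0.4, -0.1, 0.2]
finger_gap: 0.0849
```

```bash
python3 - <<'E'
from h import *
s=get_state();i=camera_info("wrist");a=st();np.save("rel.npy",a);cv2.imwrite("pics/rel.png",a)
def allf(dz):
    best=None
    x=fithandle(a,i,[.4745,.0195,.07],roof=.078+dz,top=.114+dz,thr=65);return x
for dz in(0,.003,.006): x=allf(dz);print(dz,x[0],x[1],x[2])
hsv=cv2.cvtColor(a,cv2.COLOR_BGR2HSV)
red=((hsv[...,0]<8)|(hsv[...,0]>173))&(hsv[...,1]>140)
n,l,st_,c=cv2.connectedComponentsWithStats(red.astype(np.uint8))
for k in range(1,n):
    if st_[k,4]>8:print("red",st_[k],c[k],back("wrist",[c[k]],.078,i)[0].round(4),back("wrist",[c[k]],.028,i)[0].round(4))
# expected silhouettes in scene for home pose: roof circle & red line end
b=read_camera("scene");np.save("scene.npy",b)
hs=cv2.cvtColor(b,cv2.COLOR_BGR2HSV);r=((hs[...,0]<8)|(hs[...,0]>173))&(hs[...,1]>140);r[:130]=0;r[215:]=0;r[:,:205]=0;r[:,285:]=0
n,l,st_,c=cv2.connectedComponentsWithStats(r.astype(np.uint8))
for k in range(1,n):
    if st_[k,4]>2:print("scene red",st_[k],c[k])
for y in(.03,.05,.08):
    f=lambda rr,z:np.array([.4747+rr*np.cos(y),.0193+rr*np.sin(y),z])
    print(y,"home key face bottom/top",proj("scene",[f(.07,.017),f(.07,.024),f(.07,.034)]).round(1).tolist(),"line 27..52",proj("scene",[f(.027,.078),f(.052,.078)]).round(1).tolist())
d=silhouettes("scene","lid");print(d[0]["box"])
t=np.linspace(0,6.28,60)
for dz in(0,.005):
    P=np.vstack([np.c_[.4747+.052*np.cos(t),.0193+.052*np.sin(t),0*t+.078+dz],np.c_[.4747+.062*np.cos(t),.0193+.062*np.sin(t),0*t+.024+dz]]);H=np.array([[.4747+.025*sx,.0193+.006*sy,.114+dz] for sx in(-1,1) for sy in(-1,1)])
    q=proj("scene",np.vstack([P,H]));print(dz,"exp box",q.min(0),q.max(0))
E
```

```text
44.9333 [0.4729 0.0198 0.176 ] yaw 0.102 F [-0.4 -0.1  0.2] T [-0.03  0.01  0.02] 0.08490057063714418
lid box [185.3, 108.5, 139.4, 147.8] near edge [112, 109, 113]
0 [0.47401459 0.01955657 0.061663  ] 75.72911071777344 1211.7043
0.003 [0.47329416 0.01934023 0.05875132] 101.23603820800781 1211.7043
0.006 [0.47224545 0.01930596 0.06421398] 131.54261779785156 1211.7043
red [246 245  12   9  99] [251.11111111 248.93939394] [0.5194 0.0222 0.078 ] [0.5451 0.0242 0.028 ]
scene red [251 160   5   4   6] [253.  161.5]
scene red [258 178   4   6  19] [259.73684211 180.47368421]
0.03 home key face bottom/top [[260.6, 181.6], [260.7, 179.9], [260.7, 177.5]] line 27..52 [[251.6, 160.9], [257.1, 164.2]]
0.05 home key face bottom/top [[260.9, 181.4], [261.0, 179.7], [261.0, 177.3]] line 27..52 [[251.8, 160.8], [257.3, 164.1]]
0.08 home key face bottom/top [[261.3, 181.1], [261.4, 179.5], [261.5, 177.0]] line 27..52 [[251.9, 160.7], [257.7, 163.9]]
[226.5, 147.6, 41.2, 35.4]
0 exp box [227.19071501 144.26280447] [264.30732542 182.07227227]
0.005 exp box [227.16230485 142.9866999 ] [264.3538276  180.86340145]
```

```bash
python3 - <<'E'
from h import *
i=camera_info("wrist");a=np.load("rel.npy")
for dz in(-.006,-.003,0):
    for thr in (65,75): x=fithandle(a,i,[.4745,.0195,.07],roof=.078+dz,top=.114+dz,thr=thr);print(dz,thr,x[0],x[1])
# control: same fit on the lid standing on the table was with known heights; residuals 53-110
t=read_camera("top");i2=camera_info("top")
for l,z in [("lid",.078),("vial",.065),("petri",.016),("jar",.09),("stain",.1),("slidebox",.035),("tray",.012),("cap",.02)]: print(l,find("top",l,z,i2))
E
```

```text
-0.006 65 [0.47736183 0.01966301 0.0626787 ] 32.3565673828125
-0.006 75 [0.47716162 0.01946888 0.06462725] 22.82895851135254
-0.003 65 [0.47586873 0.01950338 0.06247384] 48.91028594970703
-0.003 75 [0.47601049 0.01945337 0.06294658] 36.96800994873047
0 65 [0.47508124 0.01945619 0.0661872 ] 69.7020492553711
0 75 [0.4750755  0.01924716 0.06196872] 55.01390838623047
lid [(0.6, [464.7, -14.5], [232.6, 210.7, 21.9, 48.5], 457)]
vial [(0.72, [631.8, 145.1], [170.9, 161.9, 14.6, 19.0], 154)]
petri [(0.91, [706.3, 264.6], [117.2, 125.3, 32.8, 33.7], 888)]
jar [(0.85, [748.2, 182.7], [142.4, 100.7, 33.1, 33.5], 857)]
stain [(0.7, [743.1, -129.6], [278.0, 104.0, 22.0, 26.3], 430)]
slidebox [(0.79, [759.6, -229.7], [301.3, 101.4, 55.2, 33.4], 1632)]
tray [(0.94, [680.5, 41.3], [206.0, 132.7, 35.0, 34.5], 1128)]
cap [(0.66, [766.0, 198.7], [144.0, 102.2, 34.2, 32.2], 796)]
```

send_rows:
  series: [0,0,0,0,0,0,0,0,0,0,0,0,0,0,0,0,0,0,0,0,0,0,0,1,0,0,0,0,0,0,2.5,0,0,0,0,0,0,4,0,0,0,0,0,0,5,0,0,0,0,0,0,5.3,0,0,0,0,0,0,5.3,0,0,0,0,0,0,5.3,0,0,0,0]
  newtons: 20

```text
clock: 46.42
tcp_pos: [0.4738, 0.0197, 0.1243]
orientation: [-0.0, -0.051, 0.999, 0.0]
wrist_force: [0.6, 0.1, 0.7]
finger_gap: -0.0001
```

```bash
python3 - <<'E'
from h import *
st()
E
```

```text
46.4167 [0.4738 0.0197 0.1243] yaw 0.102 F [0.6 0.1 0.7] T [ 0.02 -0.05  0.03] -6.299386278054038e-05
lid box [168.3, 109.9, 169.6, 172.2] near edge [115, 111, 115]
```

send_rows:
  series: [0,0,0.4,0,0,0,0,0,0,0.7,0,0,0,0,0,0,0.8,0,0,0,0,0,0,0.85,0,0,0,0,0,0,0.85,0,0,0,0]

```text
clock: 46.93
tcp_pos: [0.4736, 0.0197, 0.1156]
orientation: [-0.0, -0.051, 0.999, 0.0]
wrist_force: [-0.3, 0.8, 0.8]
finger_gap: 0.0001
```

send_rows:
  series: [0,0,0.05,0,0,0,0,0,0,0.1,0,0,0,0,0,0,0.15,0,0,0,0,0,0,0.15,0,0,0,0]

```text
clock: 47.27
tcp_pos: [0.4737, 0.0198, 0.1142]
orientation: [-0.0, -0.051, 0.999, 0.0]
wrist_force: [1.4, 0.6, 0.3]
finger_gap: -0.0001
```

send_rows:
  series: [0,0,0.05,0,0,0,0,0,0,0.1,0,0,0,0,0,0,0.1,0,0,0,0]

```text
clock: 47.52
tcp_pos: [0.4738, 0.0197, 0.114]
orientation: [0.0, -0.051, 0.999, -0.0]
wrist_force: [-2.4, 0.6, 6.4]
finger_gap: -0.0004
```

send_rows:
  series: [0,0,-1,0,0,0,0,0,0,-4,0,0,0,0,0,0,-8,0,0,0,0,3,0,-9,0,0,0,0,3,0,-9,0,0,0,0,3,0,-9,0,0,0,0,3,0,-9,0,0,0,0]

```text
clock: 48.1
tcp_pos: [0.444, 0.0167, 0.2032]
orientation: [0.0, -0.051, 0.999, 0.0]
wrist_force: [-0.8, -0.5, -0.4]
finger_gap: -0.0
```

```bash
python3 - <<'E'
from h import *
i=camera_info("wrist");a=read_camera("wrist");print(get_state()["tcp_pos"],fithandle(a,i,[.4745,.0195,.06],roof=.078,top=.114,thr=65)[0])
hand_in()
E
```

```text
[0.4439643  0.01668421 0.20275495] [ 0.70261126 -0.00662559 -0.0430807 ]
the job is handed in; nothing more can be done
```

The filter holder is assembled and handed in at about 48 s of robot time. The cap is in the steel tray. On the bolt, in order, are the spacer, all three discs present and the bushing. I set the lid on the rim with its key beside the notch and turned it about 0.3 rad until the key dropped in.

**Lid:** it had been knocked a few centimetres aside during the run, so I found it again before gripping it.

**Checks that agreed:**
- **Stack:** the pictures show the three discs lying flat on the spacer, with the bushing on the bolt above them.
- **Key in the notch:** turning further met resistance.
- **Lid home:** a light touch on the handle made contact at z = 0.114 m, exactly the home height. Its yaw was about 0.06 rad, against about 0.05 for the notch.
- **Other things:** the vial, petri dish, stain bottle, slide box and jar had not moved. I did not check the marker separately.

**Checks that failed or disagreed:**
- **Handle position:** the last picture fit, just before handing in, gave a meaningless position (x = 0.70, probably locked onto another dark object). Earlier fits gave about (0.474, 0.0196).
- **Handle height:** the camera fit scored somewhat better with the handle several mm below home height, so I relied on the touch.
- **Cap in tray:** the top-camera detector mistook the jar for the cap. The wrist pictures show the cap in the tray.

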